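# Fetch the dowels from the sprung hatch locker

## Robot

A 6-joint arm with a two-finger parallel gripper is mounted at the origin on the work surface; the furniture and walls round the work are solid. World frame = base frame: x ahead of the robot, y to its left, z up, the work surface at z = 0. Lengths are in m, angles in rad, forces in N, time in s.
With the tool pointing down it reaches from about 0.425 to 0.95 m from the base axis. Payload 3.5 kg.
Tool frame: the origin (TCP) lies at the very end of the fingers, on their centre line; the grasp point (between the pads) lies 19 mm behind it; z points along the fingers, y is the direction in which the jaws open and shut (so a half turn about z gives the same grasp; the last joint's range is limited). The gripper opens to 85 mm and grips with 20 to 120 N. Pads are 22 mm wide; open, the fingers measure 114 mm over their backs; the gripper's body (76 mm by 85 mm) begins 54 mm behind the grasp point. The pads swing forward as they close: fully open they stand 13 mm farther back than shut.
Start: joints at [1.059, 0.286, 1.577, -0, 1.279, -0.15], TCP at [0.239, 0.631, 0.231] pointing down, gripper open.
Joint ranges: [-2.77, 2.77], [-0.9, 2.22], [0.21, 2.48], [-1.53, 4.67], [0.24, 2.81], [-2.84, 2.84]. Speed limits (rad/s): [2.79, 2.79, 3.14, 3.14, 3.14, 3.14].

## Interface

Orientations are given as a unit quaternion [x, y, z, w].
In Python, from plant import get_state, vision, ctrl, cut_out gives the robot as it stands.
- The arm moves only by the tool jog_arm, never from a script. Its argument "commands" is text: rows parted by semicolons, each of 6 numbers parted by spaces: the shift along the world's x, y, z in m, then the turn, a rotation vector about the world's x, y, z in rad. A call has 1 to 20 rows; each row is the pose to reach, as a shift and turn from the pose commanded when the call began; what a row does not reach only later rows make up. A row lasts 1/8 s, in which the tool goes at most 62.5 mm and 10.7 degrees, less where a joint would pass 70% of its speed; a pose out of reach is approached as far as the arm can. A call with a gripper value outside its range is refused whole. "gripper" is the opening in per cent of the stroke, from 0 (shut) to 100 (fully open), set as the call begins (left out, the last holds). The fingers move at their own pace and stop on an object; "grip_force" is the grip in N (left out, the last holds). Time passes only in rows, so rows that repeat a pose let the fingers close. It gives the time, the measured TCP pose, the force and the opening at its end, in the units of the state.
- get_state(): the state, without advancing time (a new reading comes with each control period).
- vision.read_camera(name): name is "side" or "top"; returns a dict with "frame" (480x640x3 uint8, red, green, blue), "z_map" (480x640 float32, m along the optical axis (not along the pixel's ray), 0 where there is no reading), "fx", "fy", "cx", "cy" (pixels), "R" (3x3) and "t" (3): a world point X has camera coordinates R X + t. Camera axes: x right, y down, z forward; pixel columns grow to the right and rows downward; lengths in m; the calibration is good to about 2 mm. A picture is of the moment at which its call begins.
- ctrl.sign_off(): hands the job in, once; it reports no verdict.
Trained networks look in the newest picture that a camera, given by its name, has taken for a name from the list of things; names that differ only in an ending like _2 or _b are one class to them, and where a whole thing is asked for, a point or a joint stands for the part that bears it (a point fixed in the world has none). Each returns a list of dicts, best first, with "conf" (0 to 1); they miss things now and then, are a little off and sometimes report something else, mostly with a low value. They report only what shows in the picture. A call takes as long as a camera call. They do not tell look-alikes from the thing itself.
- cut_out(camera, query): "pixels" (480x640 bool, what is visible of it) and "box" ([centre column, centre row, width, height] in pixels, round what is visible of it).
The state is a dict: "time": time; "qpos": joint angles; "dq": joint speeds; "joint_efforts": joint torques, N m; "eef_pos": TCP position; "tcp_rot": TCP orientation; "contact_force": force on the tool from outside, world axes, zero at the start; "wrist_torque": the same for the moment, N m; "opening": opening from 0.0 (shut) to 1.0 (fully open).
Only numpy, scipy, OpenCV 4.12 (cv2) and the standard library are available. Lean on these libraries where they do the work, as an engineer would, in place of code of your own. Each camera call takes 0.05 s, during which the arm holds its last target.

## Task

Get all the cut dowels out of the sprung-hatch locker and into the blue cup, which is standing upside down and has to be turned to stand mouth up on the bench. First take the sanding block that lies on the locker's roof in the hatch's way and lay it flat on the bench; then push the hatch back and prop it open with the flat wooden offcut, laid on the locker's side deck between the fixed stop and the hatch's push plate, and let go of it before you reach in. When all dowels are in the cup, take the offcut out so that the hatch springs fully shut, lay the offcut flat on the bench, and leave the stubby wood block and the tools where they lie.

Things in the scene. Friction and masses are not known exactly. Their poses are not given: they have to be found in the camera images.
- locker: low plywood locker fixed to the bench, 230 mm long (its x -150 to +80 mm) and 283 mm wide (its y -114 to +169). Origin: underside, 150 mm behind its front, mid-width of its compartment; x points to its back, away from the robot, y left, z up. The hatch (top at z 67.5) covers its compartment, a fixed roof (top at z 61) the part behind x -8; rails beside both (y +-106 to +-114) reach z 71.5.
- locker_floor (a point): point on the floor of the compartment under the hatch, 40 mm above the bench, at locker x -90, y 0 mm. The compartment spans locker x -141 to -8, y -105 to +105 mm, with 16 mm walls round it; with the hatch propped it is open from x -141 to about -36 mm. The axes are the locker's.
- hatch (a joint): position of the sliding hatch along the locker's +x, in m: 0 shut, 0.135 fully open. A spring (2.4 N shut, 4 N open) with a damper (20 N per m/s) shuts it in about a second whenever it is let go. The offcut lying lengthwise between stop and push plate holds it at about 0.114.
- push_plate (a point): centre of the front face (looking to locker -x) of the upright sheet-metal push plate fixed to the hatch, over the deck: 42 mm wide in y, 34 mm high (z 78.5 to 112.5 mm above the bench), 8 mm thick. With the hatch shut its front face is 6 mm behind the stop. Pushing it to locker +x opens the hatch. The axes are the locker's.
- seat (a point): point on the top of the flat deck (z 76 mm) that runs along the locker's left side, y +114 to +169 mm in the locker frame: the centre of the offcut's underside when it props the hatch. 60 mm in front of it is the rear face of the fixed steel stop on the deck, 12 mm thick (x), 44 mm wide (y), 14 mm high. The axes are the locker's.
- prop_mid (a point): centre of the wooden offcut used as prop: 35 mm (its x) by 120 mm (its y) by 15 mm (its z), lying flat on the bench to the left of the long wooden batten. The batten (32 mm wide, 21 mm high) lies fixed on the bench along world x with its middle line at y about 0.21 m; the bench is free left of it round x 0.60, y 0.30 once the offcut is gone, and right of it round x 0.60, y 0.12.
- sanding_block_mid (a point): centre of the cork sanding block, 61 mm (its x) by 105 mm (its y) by 31 mm (its z), lying flat on the locker's fixed roof behind the hatch.
- cup_mid (a point): centre (half-way up, on the axis) of the blue tapered plastic cup, 92 mm high, 76 mm across the mouth and 60 mm across the base, wall 3 mm. Its z axis points from the base out of the mouth; at the start the cup stands upside down on the bench (z down), left of the batten; the bench is free round x 0.36 to 0.48, y 0.25 to 0.36; a vice stands at x 0.53 to 0.60, y over 0.40.
- dowel0_mid (a point): cut dowel piece, a plain wooden rod 10 mm thick and 55 mm long (long axis its y), lying on the floor of the locker, roughly along the locker's x; the point is its centre. Some of the four may be absent.
- dowel1_mid (a point): cut dowel piece, a plain wooden rod 10 mm thick and 55 mm long (long axis its y), lying on the floor of the locker, roughly along the locker's x; the point is its centre. Some of the four may be absent.
- dowel2_mid (a point): cut dowel piece, a plain wooden rod 10 mm thick and 55 mm long (long axis its y), lying on the floor of the locker, roughly along the locker's x; the point is its centre. Some of the four may be absent.
- dowel3_mid (a point): cut dowel piece, a plain wooden rod 10 mm thick and 55 mm long (long axis its y), lying on the floor of the locker, roughly along the locker's x; the point is its centre. Some of the four may be absent.
- wood_block_mid (a point): stubby block of wood, 50 mm by 60 mm by 22 mm high, standing between batten and locker, centre; bystander, leave alone.
Not all that is in view belongs to the job. There is more than one size of the part that bears cup_mid; the job needs the larger.

How it is judged:
By the outcome, as a careful person would: the job done as asked, in the order asked, and still so for the second after the job is handed in, with the robot touching nothing.
Of dowel0, dowel1, dowel2, dowel3 only 2 to 4 are there at a start; the rules pass over those that are not, and their reading is None.
At some moment in a run one of cup may be knocked a few centimetres aside while the robot is not near it.
Once in a run the grip may slacken for a moment while it holds something.
It also fails if it takes over 210 s, if anything falls off the work surface, if the arm or the gripper's body presses on something with over 40 N, if the wrist force passes 120 N, or if a joint passes its speed limit or range.

## Working session

There is one attempt and no reset: what is moved stays moved. The work goes in short steps, Python scripts to look and compute and a tool call to move; the robot and the scene stay as the last step left them, time stands still between calls to the robot, and variables do not carry over. Pictures are saved under pics/ and viewed, and the job is handed in when it is done.

Besides the shell and the picture viewer there is one more tool, called after ">>>" as name(argument=value, ...) on one line, values as JSON. jog_arm: Moves the arm, as the interface text tells. Its arguments: {"type":"object","properties":{"commands":{"type":"string"},"gripper":{"type":"number"},"grip_force":{"type":"number"}},"required":["commands"]}

```bash
ls; mkdir -p pics
cat > h.py <<'E'
import numpy as np, cv2
from plant import get_state, vision, ctrl, cut_out
def cam(n,save=None):
    c=vision.read_camera(n)
    if save: cv2.imwrite('pics/'+save,c['frame'][:,:,::-1])
    return c
def world(c,u,v,z=None):
    """pixels->world by depth map"""
    d=c['z_map'][v,u] if z is None else z
    p=np.stack([(u-c['cx'])/c['fx']*d,(v-c['cy'])/c['fy']*d,d],-1)
    return (p-c['t'])@c['R']
def cloud(c):
    v,u=np.mgrid[:480,:640]
    P=world(c,u,v); P[c['z_map']==0]=np.nan
    return P
def proj(c,X):
    q=np.atleast_2d(X)@c['R'].T+c['t']
    return np.stack([q[:,0]/q[:,2]*c['fx']+c['cx'],q[:,1]/q[:,2]*c['fy']+c['cy']],-1)
E
python3 - <<'E'
from h import *
for n in('top','side'):
    c=cam(n,n+'0.png'); print(n,c['fx'],c['cx'],c['cy'],c['R'].round(3).tolist(),c['t'].round(3),'centre',(-c['R'].T@c['t']).round(3))
s=get_state();print({k:np.round(v,3) for k,v in s.items()})
E
```

```text
pics
top 486.96715088236783 313.2498953505249 240.3251116433595 [[0.024, -1.0, 0.002], [-0.998, -0.025, -0.061], [0.061, -0.001, -0.998]] [0.098 0.544 1.108] centre [0.473 0.112 1.139]
side 462.72723235930226 320.53142977214117 241.96858497326463 [[0.7, -0.714, 0.01], [-0.484, -0.484, -0.73], [0.526, 0.506, -0.684]] [-0.297  0.381  0.649] centre [ 0.05  -0.356  0.725]
{'time': np.float64(0.1), 'qpos': array([ 1.059,  0.287,  1.578,  0.   ,  1.279, -0.15 ]), 'dq': array([-0.002, -0.001, -0.003,  0.   ,  0.001, -0.001]), 'joint_efforts': array([ 1.000e-03, -4.073e+01, -2.937e+01, -0.000e+00,  3.000e-03,
        0.000e+00]), 'eef_pos': array([0.239, 0.631, 0.23 ]), 'tcp_rot': array([ 0.18 ,  0.984, -0.001, -0.   ]), 'contact_force': array([ 0.089, -0.239, -0.342]), 'wrist_torque': array([-0.029,  0.03 , -0.   ]), 'opening': np.float64(0.999)}
```

The pictures show the grey hatch at about (432,237) in the top view, with the sanding block at (422,182) behind it. The offcut is at (246,203), the large cup at (236,313), the small cup at (167,274) and the stubby block at (309,264). Next I measure them.

```bash
cat >> h.py <<'E'
def obj(c,m,pct=80,band=0.006):
    P=cloud(c)[m]; P=P[~np.isnan(P[:,0])]
    zt=np.percentile(P[:,2],pct); Q=P[abs(P[:,2]-zt)<band]
    r=cv2.minAreaRect((Q[:,:2]*1000).astype(np.float32))
    return Q.mean(0),zt,r
E
python3 - <<'E'
from h import *
for n in('top','side'):
    c=cam(n)
    for q in('locker','hatch','push_plate','prop_mid','sanding_block_mid','cup_mid','wood_block_mid','seat'):
        for d in cut_out(n,q)[:3]:
            mu,zt,r=obj(c,d['pixels'])
            print(n,q,round(d['conf'],2),np.round(d['box']).astype(int),mu.round(4),'ztop',zt.round(4),np.round(r[0],1),np.round(r[1],1),round(r[2],1))
E
```

```text
top locker 0.7 [416 220 137 111] [ 0.5811 -0.0851  0.0727] ztop 0.0744 [ 591.3 -115.5] [230.5 283.4] 5.1
top hatch 0.68 [417 237 119  70] [ 0.5533 -0.1491  0.0675] ztop 0.0695 [ 550.2 -119.6] [148.  257.3] 5.1
top push_plate 0.83 [419 239 119  73] [ 0.5531 -0.149   0.0674] ztop 0.0695 [ 552.5 -146.8] [147.8 201.6] 5.1
top prop_mid 0.61 [248 204  19  53] [0.6254 0.2697 0.015 ] ztop 0.0166 [625.6 269.9] [ 35.2 119.8] 85.1
top sanding_block_mid 0.66 [424 182  52  38] [ 0.6704 -0.1243  0.0917] ztop 0.0932 [ 670.7 -124.8] [ 60.6 106.2] 12.0
top cup_mid 0.86 [167 274  29  18] [0.455  0.4403 0.0655] ztop 0.0664 [455.3 440. ] [41.8 42.7] 2.1
top cup_mid 0.78 [237 314  35  33] [0.3711 0.2801 0.09  ] ztop 0.091 [370.9 279.9] [57.7 58. ] 53.1
top wood_block_mid 0.88 [309 265  28  28] [0.4867 0.1206 0.0219] ztop 0.0234 [486.7 120.7] [49.9 59.8] 55.2
top seat 0.59 [414 220 140 114] [ 0.5811 -0.0854  0.0727] ztop 0.0743 [ 591.1 -115.5] [230.2 283.4] 5.0
side locker 0.73 [428 317 197 173] [ 0.5616 -0.1288  0.0697] ztop 0.0717 [ 590.2 -113.8] [233.3 283.3] 5.1
side locker 0.23 [208 261  39  58] [0.3
[... 327 characters left out ...]
.1289  0.0697] ztop 0.0718 [ 589.8 -114.3] [233.  283.1] 4.9
side prop_mid 0.66 [299 216  51  33] [0.6219 0.2703 0.0152] ztop 0.0163 [624.7 271.4] [ 39.4 121. ] 83.3
side sanding_block_mid 0.82 [458 275  62  48] [ 0.6673 -0.1258  0.0919] ztop 0.0928 [ 669.2 -123.6] [ 62.7 105. ] 12.3
side cup_mid 0.8 [199 210  30  35] [0.4524 0.4395 0.0659] ztop 0.0657 [453.9 441.1] [42.6 41.2] 57.1
side cup_mid 0.67 [207 260  42  57] [0.3684 0.2791 0.0901] ztop 0.0901 [368.8 280.8] [58.4 59.3] 87.6
side wood_block_mid 0.9 [300 280  30  30] [0.4844 0.1203 0.0221] ztop 0.0232 [485.7 122.2] [52.7 60.2] 54.2
side seat 0.88 [429 317 197 174] [ 0.5617 -0.1288  0.0697] ztop 0.0718 [ 590.2 -113.8] [233.3 283.3] 5.1
```

Run:
```python
from h import *
c=cam('top');f=c['frame'][150:290,330:500];cv2.imwrite('pics/topz.png',cv2.resize(f,None,fx=4.5,fy=4,interpolation=cv2.INTER_CUBIC)[:,:,::-1])
P=cloud(c)
# heights on deck etc
for u,v in[(365,220),(370,190),(432,237),(432,190),(374,268),(382,262),(371,259),(477,220),(380,220),(300,300),(455,180)]: print(u,v,P[v,u].round(4))
c=cam('side');f=c['frame'][220:410,315:545];cv2.imwrite('pics/sidez.png',cv2.resize(f,None,fx=3.4,fy=3.1,interpolation=cv2.INTER_CUBIC)[:,:,::-1])
```

```text
365 220 [ 0.5852 -0.0011  0.0789]
370 190 [ 0.6524 -0.0114  0.0747]
432 237 [ 0.5523 -0.1505  0.0687]
432 190 [ 0.653  -0.1442  0.0906]
374 268 [ 0.4808 -0.0219  0.0841]
382 262 [ 0.4943 -0.0394  0.081 ]
371 259 [ 0.5002 -0.0151  0.0832]
477 220 [ 0.5923 -0.2495  0.0694]
380 220 [ 0.587  -0.0351  0.0702]
300 300 [0.403  0.1384 0.0009]
455 180 [ 0.682  -0.2028  0.0606]
```

```bash
cat >> h.py <<'E'
Y=np.deg2rad(5.1); LR=np.array([[np.cos(Y),-np.sin(Y),0],[np.sin(Y),np.cos(Y),0],[0,0,1]]); LO=np.array([.628,-.139,0])
def toL(P): return (P-LO)@LR
def toW(p): return np.asarray(p)@LR.T+LO
E
python3 - <<'E'
from h import *
for n in('top','side'):
    c=cam(n);P=toL(cloud(c))*1000
    m=(P[...,1]>105)&(P[...,1]<180)&(P[...,0]>-160)&(P[...,0]<-20)&(P[...,2]>70)&(P[...,2]<130)
    H={}
    for x,y,z in P[m]:
        k=(int(x//5)*5,int(y//8)*8); H[k]=max(H.get(k,0),z)
    print(n); ys=sorted({k[1] for k in H}); print('      ',ys)
    for x in sorted({k[0] for k in H}): print(x,[int(H.get((x,y),0)) for y in ys])
E
```

```text
top
       [104, 112, 120, 128, 136, 144, 152, 160, 168]
-150 [74, 77, 93, 90, 93, 93, 92, 92, 0]
-145 [74, 78, 93, 92, 93, 93, 92, 92, 71]
-140 [84, 85, 91, 91, 89, 91, 92, 91, 0]
-135 [85, 83, 115, 111, 112, 113, 112, 112, 0]
-130 [84, 88, 112, 113, 115, 115, 116, 114, 0]
-125 [87, 84, 111, 85, 110, 116, 112, 86, 0]
-120 [86, 85, 84, 87, 83, 86, 85, 84, 0]
-115 [84, 87, 83, 85, 86, 86, 85, 86, 70]
-110 [75, 78, 78, 79, 77, 76, 76, 77, 74]
-105 [73, 77, 75, 79, 78, 78, 79, 79, 78]
-100 [75, 81, 78, 78, 78, 78, 78, 78, 0]
-95 [71, 78, 79, 80, 77, 80, 79, 79, 0]
-90 [72, 76, 78, 79, 79, 77, 78, 77, 0]
-85 [74, 77, 77, 77, 78, 78, 78, 76, 0]
-80 [73, 78, 80, 77, 79, 79, 80, 77, 75]
-75 [72, 79, 77, 78, 78, 78, 79, 76, 0]
-70 [73, 79, 80, 77, 77, 77, 80, 78, 0]
-65 [76, 78, 76, 76, 80, 77, 79, 76, 0]
-60 [74, 78, 78, 78, 77, 78, 76, 79, 0]
-55 [73, 82, 78, 77, 79, 77, 77, 78, 0]
-50 [72, 77, 78, 78, 79, 79, 82, 78, 70]
-45 [72, 77, 79, 77, 77, 78, 78, 75, 75]
-40 [73, 77, 78, 78, 80, 78, 77, 79, 0]
-35 [78, 79, 79, 79, 79, 77, 78, 76, 0]
-30 [73, 76, 79, 76, 78, 80, 77, 81, 0]
-25 [73, 
[... 491 characters left out ...]
, 0, 0, 0]
-105 [73, 77, 77, 77, 76, 0, 0, 0, 0]
-100 [73, 76, 77, 77, 77, 79, 78, 77, 0]
-95 [73, 77, 77, 77, 78, 78, 77, 79, 75]
-90 [73, 77, 78, 78, 79, 78, 77, 78, 74]
-85 [72, 77, 78, 77, 77, 76, 78, 78, 77]
-80 [73, 76, 78, 78, 79, 77, 78, 78, 74]
-75 [72, 76, 76, 78, 77, 77, 77, 78, 76]
-70 [73, 77, 77, 77, 77, 78, 77, 78, 0]
-65 [71, 78, 78, 77, 78, 76, 77, 76, 0]
-60 [74, 78, 77, 76, 77, 78, 77, 78, 75]
-55 [73, 77, 77, 78, 78, 77, 77, 79, 0]
-50 [72, 77, 78, 78, 77, 78, 76, 78, 76]
-45 [72, 78, 77, 77, 77, 78, 77, 77, 0]
-40 [73, 78, 78, 76, 77, 77, 76, 77, 75]
-35 [72, 77, 79, 78, 77, 79, 78, 76, 74]
-30 [71, 77, 77, 78, 77, 78, 77, 77, 76]
-25 [73, 77, 78, 79, 78, 77, 77, 79, 75]
```

Both views agree. Locker yaw is 5.1° with its origin near (0.628, −0.139). The stop's rear face is at locker x ≈ −138, the plate's front face at ≈ −132 and its middle at y ≈ 141.5. I start with the sanding block.

>>> jog_arm(commands="0.431 -0.755 0 0 0 -1.0;0.431 -0.755 0 0 0 -1.0;0.431 -0.755 0 0 0 -1.0;0.431 -0.755 0 0 0 -1.0;0.431 -0.755 0 0 0 -1.0;0.431 -0.755 0 0 0 -1.0;0.431 -0.755 0 0 0 -1.0;0.431 -0.755 0 0 0 -1.0;0.431 -0.755 0 0 0 -1.0;0.431 -0.755 0 0 0 -1.0;0.431 -0.755 0 0 0 -1.0;0.431 -0.755 0 0 0 -1.0;0.431 -0.755 0 0 0 -1.0;0.431 -0.755 0 0 0 -1.0;0.431 -0.755 0 0 0 -1.0;0.431 -0.755 -0.06 0 0 -1.0;0.431 -0.755 -0.11 0 0 -1.0;0.431 -0.755 -0.11 0 0 -1.0", gripper=100, grip_force=40)

```text
time: 3.45
eef_pos: [0.6659, -0.1214, 0.1156]
tcp_rot: [0.629, 0.777, -0.002, -0.006]
contact_force: [-0.3, 0.5, -0.2]
opening: 1.001
```

```bash
cat > st.py <<'E'
from h import *
from scipy.spatial.transform import Rotation as Ro
import json
s=get_state(); s={k:np.asarray(v).tolist() for k,v in s.items()}
open('log.jsonl','a').write(json.dumps(s)+'\n')
R=Ro.from_quat(s['tcp_rot']).as_matrix()
print('t',round(s['time'],2),'p',np.round(s['eef_pos'],4),'z',R[:,2].round(3),'jaw deg',np.rad2deg(np.arctan2(R[1,1],R[0,1])).round(1),'q',np.round(s['qpos'],3),'F',np.round(s['contact_force'],1),'op',round(s['opening'],3))
E
python3 st.py
python3 - <<'E'
from h import *
c=cam('side','side1.png');cam('top','top1.png')
E
```

```text
t 3.45 p [ 0.6659 -0.1214  0.1156] z [-0.011  0.004 -1.   ] jaw deg 12.0 q [-0.33   0.404  1.647  0.     1.102 -0.54 ] F [-0.3  0.5 -0.2] op 1.001
```

>>> jog_arm(commands="0 0 -0.02 0 0 0;0 0 -0.038 0 0 0;0 0 -0.05 0 0 0;0 0 -0.05 0 0 0")

```text
time: 4.05
eef_pos: [0.6687, -0.1233, 0.0693]
tcp_rot: [0.63, 0.777, -0.001, -0.002]
contact_force: [-0.5, 0.3, -0.2]
opening: 1.001
```

```bash
python3 st.py
python3 - <<'E'
from h import *
c=cam('side');f=c['frame'][150:370,330:560];cv2.imwrite('pics/side2.png',cv2.resize(f,None,fx=3.2,fy=2.7)[:,:,::-1])
E
```

```text
t 4.05 p [ 0.6687 -0.1233  0.0693] z [-0.003  0.001 -1.   ] jaw deg 12.0 q [-0.331  0.461  1.663 -0.     1.021 -0.54 ] F [-0.5  0.3 -0.2] op 1.001
```

The fingers straddle the cork block, with the front finger at (385,355) in front of it. I close the gripper.

>>> jog_arm(commands="0 0 -0.002 0 0 0;0 0 -0.002 0 0 0;0 0 -0.002 0 0 0;0 0 -0.002 0 0 0;0 0 -0.002 0 0 0;0 0 0.02 0 0 0;0 0 0.06 0 0 0;0 0 0.1 0 0 0;0 0 0.1 0 0 0", gripper=40, grip_force=60)

```text
time: 5.22
eef_pos: [0.6724, -0.1244, 0.1774]
tcp_rot: [0.629, 0.777, 0.002, 0.004]
contact_force: [0.4, 0.1, -1.1]
opening: 0.658
```

```bash
python3 st.py
python3 - <<'E'
from h import *
c=cam('side');f=c['frame'][100:370,330:560];cv2.imwrite('pics/side3.png',cv2.resize(f,None,fx=2.2,fy=2.2)[:,:,::-1])
E
```

```text
t 5.22 p [ 0.6724 -0.1244  0.1774] z [ 0.009 -0.003 -1.   ] jaw deg 12.0 q [-0.331  0.344  1.605  0.     1.183 -0.54 ] F [ 0.4  0.1 -1.1] op 0.658
```

>>> jog_arm(commands="-0.05 0.244 0 0 0 1.36;-0.05 0.244 0 0 0 1.36;-0.05 0.244 0 0 0 1.36;-0.05 0.244 0 0 0 1.36;-0.05 0.244 0 0 0 1.36;-0.05 0.244 0 0 0 1.36;-0.05 0.244 0 0 0 1.36;-0.05 0.244 0 0 0 1.36;-0.05 0.244 0 0 0 1.36;-0.05 0.244 -0.05 0 0 1.36;-0.05 0.244 -0.1 0 0 1.36;-0.05 0.244 -0.13 0 0 1.36;-0.05 0.244 -0.13 0 0 1.36")

```text
time: 6.9
eef_pos: [0.6164, 0.1201, 0.037]
tcp_rot: [0.001, 1.0, -0.0, -0.005]
contact_force: [0.1, 0.6, -0.4]
opening: 0.657
```

```bash
python3 st.py
python3 - <<'E'
from h import *
c=cam('side');f=c['frame'][100:370,230:460];cv2.imwrite('pics/side4.png',cv2.resize(f,None,fx=2.2,fy=2.2)[:,:,::-1])
P=cloud(c)
for n in('side','top'):
    c=cam(n)
    for d in cut_out(n,'sanding_block_mid')[:1]:
        Q=cloud(c)[d['pixels']]; print(n,d['conf'],np.nanpercentile(Q,[2,50,98],axis=0).round(3).tolist())
E
```

```text
t 6.9 p [0.6164 0.1201 0.037 ] z [-0.009 -0.    -1.   ] jaw deg 89.9 q [ 0.031  0.41   1.805 -0.     0.936 -1.537] F [ 0.1  0.6 -0.4] op 0.657
side 0.78 [[0.567, 0.091, 0.007], [0.592, 0.117, 0.061], [0.654, 0.149, 0.064]]
```

>>> jog_arm(commands="0 0 -0.015 0 0 0;0 0 -0.026 0 0 0;0 0 -0.03 0 0 0;0 0 -0.03 0 0 0;0 0 -0.031 0 0 0;0 0 -0.031 0 0 0")

```text
time: 7.9
eef_pos: [0.6201, 0.1203, 0.0106]
tcp_rot: [0.001, 1.0, 0.0, 0.0]
contact_force: [-0.0, -0.7, -0.7]
opening: 0.661
```

>>> jog_arm(commands="0 0 0 0 0 0;0 0 0 0 0 0;0 0 0 0 0 0;0 0 0.04 0 0 0;0 0 0.1 0 0 0;0 0 0.15 0 0 0;0 0 0.15 0 0 0", gripper=95)

```text
time: 8.78
eef_pos: [0.6235, 0.1205, 0.1671]
tcp_rot: [0.001, 1.0, 0.0, 0.006]
contact_force: [0.1, -0.2, 0.2]
opening: 0.954
```

```bash
python3 st.py
python3 - <<'E'
from h import *
for n in('side','top'):
    c=cam(n,n+'5.png')
    for q in('sanding_block_mid','prop_mid'):
      for d in cut_out(n,q)[:1]:
        mu,zt,r=obj(c,d['pixels']);print(n,q,round(d['conf'],2),mu.round(4),zt.round(4),np.round(r[0],1),np.round(r[1],1),round(r[2],1))
E
```

```text
t 8.78 p [0.6235 0.1205 0.1671] z [ 0.012  0.    -1.   ] jaw deg 89.9 q [ 0.031  0.251  1.741  0.     1.137 -1.538] F [ 0.1 -0.2  0.2] op 0.954
side sanding_block_mid 0.66 [0.6177 0.1191 0.0311] 0.032 [620.9 120.5] [106.3  61.1] 0.8
side prop_mid 0.82 [0.6203 0.2705 0.0152] 0.0163 [623.  271.6] [ 37.8 120.4] 84.3
top prop_mid 0.74 [0.6247 0.2702 0.0151] 0.0167 [625.8 270.1] [ 35.2 119.8] 84.6
```

Run:
```python
from h import *
for n in('side','top'):
    P=cloud(cam(n))
    for x0,x1 in((.56,.62),(.62,.68)):
        m=(P[...,0]>x0)&(P[...,0]<x1)&(P[...,1]>.15)&(P[...,1]<.32)
        Q=P[m]; b=Q[abs(Q[:,2]-.021)<.003]; b=b[b[:,1]<.24]; o=Q[(abs(Q[:,2]-.0155)<.003)&(Q[:,1]>.24)]
        print(n,x0,'batten y',np.percentile(b[:,1],[1,99]).round(4),'z',np.median(b[:,2]).round(4),'offcut y',np.percentile(o[:,1],[1,99]).round(4))
```

```text
side 0.56 batten y [0.1923 0.2248] z 0.0215 offcut y [0.2562 0.3146]
side 0.62 batten y [0.1904 0.2234] z 0.0215 offcut y [0.25   0.2879]
top 0.56 batten y [0.216  0.2232] z 0.0208 offcut y [0.2552 0.3094]
top 0.62 batten y [0.2157 0.2223] z 0.0211 offcut y [0.2496 0.3011]
```

>>> jog_arm(commands="0.027 0.1485 0 0 0 -0.086;0.027 0.1485 0 0 0 -0.086;0.027 0.1485 0 0 0 -0.086;0.027 0.1485 0 0 0 -0.086;0.027 0.1485 -0.05 0 0 -0.086;0.027 0.1485 -0.1 0 0 -0.086;0.027 0.1485 -0.12 0 0 -0.086;0.027 0.1485 -0.12 0 0 -0.086", gripper=53)

```text
time: 10.18
eef_pos: [0.6459, 0.2676, 0.0385]
tcp_rot: [0.044, 0.999, -0.001, -0.002]
contact_force: [0.2, -0.5, 0.9]
opening: 0.528
```

```bash
python3 st.py
python3 - <<'E'
from h import *
c=cam('side');f=c['frame'][100:270,220:430];cv2.imwrite('pics/side6.png',cv2.resize(f,None,fx=3.2,fy=3.2)[:,:,::-1])
E
```

```text
t 10.18 p [0.6459 0.2676 0.0385] z [-0.004 -0.001 -1.   ] jaw deg 84.9 q [ 0.248  0.537  1.618 -0.     0.99  -1.234] F [ 0.2 -0.5  0.9] op 0.528
```

The gripper is over the rear half of the offcut, with the fingertips at about (293,340) and (250,305). I go down and grip.

>>> jog_arm(commands="0 0 -0.015 0 0 0;0 0 -0.028 0 0 0;0 0 -0.033 0 0 0;0 0 -0.033 0 0 0;0 0 -0.033 0 0 0")

```text
time: 10.85
eef_pos: [0.6472, 0.2689, 0.0077]
tcp_rot: [0.044, 0.999, 0.0, 0.0]
contact_force: [0.4, -0.2, 0.3]
opening: 0.534
```

>>> jog_arm(commands="0 0 0 0 0 0;0 0 0 0 0 0;0 0 0 0 0 0;0 0 0 0 0 0;0 0 0 0 0 0", gripper=15, grip_force=70)

```text
time: 11.48
eef_pos: [0.6477, 0.2691, 0.0084]
tcp_rot: [0.044, 0.999, 0.0, 0.001]
contact_force: [0.0, 1.0, 5.7]
opening: 0.381
```

>>> jog_arm(commands="0 0 0.04 0 0 0;0 0 0.1 0 0 0;0 0 0.16 0 0 0;0 0 0.16 0 0 0;0 0 0.16 0 0 0")

```text
time: 12.1
eef_pos: [0.6461, 0.2685, 0.166]
tcp_rot: [0.044, 0.999, -0.0, -0.001]
contact_force: [0.1, 0.5, -1.5]
opening: 0.379
```

```bash
python3 st.py
python3 - <<'E'
from h import *
c=cam('side');f=c['frame'][50:270,220:430];cv2.imwrite('pics/side7.png',cv2.resize(f,None,fx=2.6,fy=2.6)[:,:,::-1])
d=cut_out('side','prop_mid')[0];mu,zt,r=obj(c,d['pixels']);print(d['conf'],mu.round(4),zt.round(4),np.round(r[0],1),np.round(r[1],1),round(r[2],1))
E
```

```text
t 12.1 p [0.6461 0.2685 0.166 ] z [-0.002 -0.001 -1.   ] jaw deg 85.0 q [ 0.249  0.394  1.562 -0.     1.188 -1.234] F [ 0.1  0.5 -1.5] op 0.379
0.68 [0.6057 0.2706 0.1726] 0.1736 [623.1 271.2] [ 38.9 119.7] 86.0
```

>>> jog_arm(commands="-0.209 -0.2825 0 0 0 0.176;-0.209 -0.2825 0 0 0 0.176;-0.209 -0.2825 0 0 0 0.176;-0.209 -0.2825 0 0 0 0.176;-0.209 -0.2825 0 0 0 0.176;-0.209 -0.2825 0 0 0 0.176;-0.209 -0.2825 0 0 0 0.176;-0.209 -0.2825 0 0 0 0.176;-0.209 -0.2825 -0.02 0 0 0.176;-0.209 -0.2825 -0.04 0 0 0.176;-0.209 -0.2825 -0.05 0 0 0.176;-0.209 -0.2825 -0.05 0 0 0.176")

```text
time: 13.7
eef_pos: [0.4375, -0.0129, 0.1163]
tcp_rot: [-0.045, 0.999, 0.0, -0.001]
contact_force: [-0.6, 0.1, -0.7]
opening: 0.38
```

```bash
python3 st.py
python3 - <<'E'
from h import *
for n in('side','top'):
    c=cam(n)
    if n=='side':
        f=c['frame'][100:400,220:480];cv2.imwrite('pics/side8.png',cv2.resize(f,None,fx=2.2,fy=2)[:,:,::-1])
    for d in cut_out(n,'prop_mid')[:1]:
        mu,zt,r=obj(c,d['pixels']);print(n,d['conf'],toL(mu).round(4),mu.round(4),zt.round(4),np.round(r[0],1),np.round(r[1],1),round(r[2],1))
        Q=toL(cloud(c)[d['pixels']]);print(np.nanpercentile(Q,[2,98],axis=0).round(3).tolist())
E
```

```text
t 13.7 p [ 0.4375 -0.0129  0.1163] z [-0.003  0.001 -1.   ] jaw deg 95.1 q [-0.262 -0.118  2.234  0.     1.028 -1.922] F [-0.6  0.1 -0.7] op 0.38
side 0.86 [-0.2172  0.1435  0.1231] [ 0.3989 -0.0153  0.1231] 0.124 [408.7 -14.7] [107.6  35.8] 5.2
[[-0.26, 0.126, 0.111], [-0.161, 0.16, 0.125]]
top 0.79 [-0.2424  0.1421  0.1242] [ 0.3739 -0.019   0.1242] 0.1258 [374.2 -19.5] [30.6 35.9] 0.1
[[-0.258, 0.123, 0.001], [-0.219, 0.178, 0.44]]
```

>>> jog_arm(commands="0 -0.001 -0.006 0 0 0;0 -0.001 -0.012 0 0 0;0 -0.001 -0.012 0 0 0;0.015 0 -0.012 0 0 0;0.03 0.002 -0.012 0 0 0;0.045 0.003 -0.012 0 0 0;0.06 0.004 -0.012 0 0 0;0.075 0.006 -0.012 0 0 0;0.09 0.007 -0.012 0 0 0;0.105 0.008 -0.012 0 0 0;0.118 0.0095 -0.012 0 0 0;0.127 0.0103 -0.012 0 0 0;0.127 0.0103 -0.012 0 0 0;0.127 0.0103 -0.012 0 0 0")

```text
time: 15.65
eef_pos: [0.5645, -0.0033, 0.1047]
tcp_rot: [-0.044, 0.999, 0.0, -0.001]
contact_force: [-3.7, -1.0, -1.1]
opening: 0.381
```

```bash
python3 st.py
python3 - <<'E'
from h import *
for n in('side','top'):
    c=cam(n)
    if n=='side':
        f=c['frame'][100:400,280:540];cv2.imwrite('pics/side9.png',cv2.resize(f,None,fx=2.2,fy=2)[:,:,::-1])
    for d in cut_out(n,'prop_mid')[:1]:
        mu,zt,r=obj(c,d['pixels']);print(n,d['conf'],toL(mu).round(4),mu.round(4),zt.round(4),np.round(r[0],1),np.round(r[1],1),round(r[2],1))
        Q=toL(cloud(c)[d['pixels']]);print(np.nanpercentile(Q,[1,99],axis=0).round(3).tolist())
E
```

```text
t 15.65 p [ 0.5645 -0.0033  0.1047] z [-0.002 -0.    -1.   ] jaw deg 95.1 q [-0.185  0.186  1.945 -0.     1.012 -1.845] F [-3.7 -1.  -1.1] op 0.381
side 0.97 [-0.0862  0.1424  0.1115] [ 0.5294 -0.0048  0.1115] 0.1124 [540.8  -4.3] [120.2  35.8] 4.8
[[-0.134, 0.124, 0.099], [-0.018, 0.159, 0.114]]
top 0.37 [-0.1178  0.2713  0.0219] [0.4865 0.1208 0.0219] 0.0234 [486.5 120.9] [49.7 60.1] 54.6
[[-0.152, 0.24, -0.002], [-0.086, 0.307, 0.026]]
```

The hatch is open, two dowels show at (290,450) and (402,507), and the offcut's front end is just past the stop. I lower it.

>>> jog_arm(commands="0.003 0 0 0 0 0;0.003 0 -0.006 0 0 0;0.003 0 -0.012 0 0 0;0.003 0 -0.018 0 0 0;0.003 0 -0.02 0 0 0;0.003 0 -0.02 0 0 0")

```text
time: 16.6
eef_pos: [0.5719, -0.0033, 0.0895]
tcp_rot: [-0.044, 0.999, -0.0, 0.005]
contact_force: [-4.0, 2.5, 13.0]
opening: 0.383
```

```bash
python3 st.py
python3 - <<'E'
from h import *
for n in('side',):
    c=cam(n)
    f=c['frame'][180:350,300:460];cv2.imwrite('pics/side10.png',cv2.resize(f,None,fx=3.5,fy=3.5)[:,:,::-1])
    for d in cut_out(n,'prop_mid')[:1]:
        mu,zt,r=obj(c,d['pixels']);print(n,d['conf'],toL(np.array([r[0][0],r[0][1],0])/1000).round(4),zt.round(4),np.round(r[0],1),np.round(r[1],1),round(r[2],1))
E
```

```text
t 16.6 p [ 0.5719 -0.0033  0.0895] z [ 0.01  0.   -1.  ] jaw deg 95.0 q [-0.184  0.216  1.941  0.002  0.974 -1.844] F [-4.   2.5 13. ] op 0.383
side 0.74 [-0.0658  0.1418  0.    ] 0.0962 [549.9  -3.6] [122.8  38.3] 7.7
```

```bash
python3 st.py
python3 - <<'E'
from h import *
c=cam('side'); P=toL(cloud(c))*1000
m=(P[...,1]>122)&(P[...,1]<163)&(P[...,0]>-160)&(P[...,0]<20)&(P[...,2]>60)&(P[...,2]<120)
for y0 in range(108,170,6):
    print(y0,[(x,int(np.median(P[...,2][(P[...,0]>=x)&(P[...,0]<x+10)&(P[...,1]>=y0)&(P[...,1]<y0+6)&(P[...,2]>60)&(P[...,2]<125)])) if ((P[...,0]>=x)&(P[...,0]<x+10)&(P[...,1]>=y0)&(P[...,1]<y0+6)&(P[...,2]>60)&(P[...,2]<125)).any() else 0) for x in range(-155,0,10)])
E
```

```text
t 16.7 p [ 0.5719 -0.0033  0.0895] z [ 0.01 -0.   -1.  ] jaw deg 95.0 q [-0.184  0.216  1.941  0.002  0.974 -1.844] F [-4.3  2.7 12.9] op 0.377
108 [(-155, 69), (-145, 71), (-135, 71), (-125, 71), (-115, 71), (-105, 71), (-95, 71), (-85, 71), (-75, 71), (-65, 71), (-55, 104), (-45, 102), (-35, 71), (-25, 70), (-15, 79), (-5, 83)]
114 [(-155, 72), (-145, 76), (-135, 75), (-125, 74), (-115, 75), (-105, 75), (-95, 75), (-85, 75), (-75, 75), (-65, 75), (-55, 103), (-45, 76), (-35, 75), (-25, 76), (-15, 81), (-5, 82)]
120 [(-155, 74), (-145, 77), (-135, 76), (-125, 80), (-115, 82), (-105, 81), (-95, 83), (-85, 82), (-75, 84), (-65, 89), (-55, 95), (-45, 76), (-35, 76), (-25, 75), (-15, 82), (-5, 112)]
126 [(-155, 79), (-145, 90), (-135, 80), (-125, 91), (-115, 92), (-105, 93), (-95, 93), (-85, 94), (-75, 94), (-65, 95), (-55, 96), (-45, 0), (-35, 0), (-25, 0), (-15, 0), (-5, 112)]
132 [(-155, 77), (-145, 90), (-135, 86), (-125, 90), (-115, 93), (-105, 93), (-95, 93), (-85, 94), (-75, 94), (-65, 95), (-55, 96), (-45, 96), (-35, 97), (-25, 0), (-15, 0), (-5, 0)]
138 [(-155, 79), (-145, 89),
[... 377 characters left out ...]
84), (-125, 91), (-115, 92), (-105, 93), (-95, 93), (-85, 95), (-75, 95), (-65, 95), (-55, 96), (-45, 96), (-35, 97), (-25, 97), (-15, 97), (-5, 0)]
156 [(-155, 79), (-145, 90), (-135, 77), (-125, 90), (-115, 93), (-105, 93), (-95, 93), (-85, 94), (-75, 94), (-65, 99), (-55, 110), (-45, 109), (-35, 101), (-25, 97), (-15, 97), (-5, 101)]
162 [(-155, 77), (-145, 89), (-135, 76), (-125, 76), (-115, 77), (-105, 77), (-95, 77), (-85, 0), (-75, 0), (-65, 111), (-55, 104), (-45, 0), (-35, 0), (-25, 0), (-15, 99), (-5, 100)]
168 [(-155, 70), (-145, 0), (-135, 0), (-125, 73), (-115, 0), (-105, 76), (-95, 76), (-85, 76), (-75, 75), (-65, 0), (-55, 111), (-45, 0), (-35, 0), (-25, 0), (-15, 0), (-5, 0)]
```

The front end is on the deck, but the rear sits about 6 mm high because the offcut pitched in the grip. I ease the preload, slide it to the stop and release.

>>> jog_arm(commands="0.001 0 -0.018 0 0 0;-0.003 0 -0.0155 0 0 0;-0.005 0 -0.0155 0 0 0;-0.005 0 -0.0155 0 0 0")

```text
time: 17.25
eef_pos: [0.5788, -0.0036, 0.0865]
tcp_rot: [-0.044, 0.999, -0.002, 0.02]
contact_force: [-1.6, 7.1, 42.4]
opening: 0.378
```

```bash
cat > prof.py <<'E'
from h import *
c=cam('side'); P=toL(cloud(c))*1000
for y0 in range(126,156,10):
    o=[]
    for x in range(-155,30,10):
        m=(P[...,0]>=x)&(P[...,0]<x+10)&(P[...,1]>=y0)&(P[...,1]<y0+10)&(P[...,2]>60)&(P[...,2]<125)
        o.append((x,int(np.median(P[...,2][m])) if m.any() else 0))
    print(y0,o)
E
python3 st.py; python3 prof.py
```

```text
t 17.25 p [ 0.5788 -0.0036  0.0865] z [ 0.039 -0.002 -0.999] jaw deg 95.0 q [-0.184  0.22   1.944  0.007  0.939 -1.846] F [-1.6  7.1 42.4] op 0.378
126 [(-155, 78), (-145, 90), (-135, 76), (-125, 85), (-115, 91), (-105, 92), (-95, 93), (-85, 93), (-75, 93), (-65, 94), (-55, 96), (-45, 95), (-35, 97), (-25, 0), (-15, 0), (-5, 0), (5, 111), (15, 0), (25, 0)]
136 [(-155, 78), (-145, 90), (-135, 76), (-125, 84), (-115, 91), (-105, 92), (-95, 92), (-85, 93), (-75, 94), (-65, 94), (-55, 95), (-45, 96), (-35, 96), (-25, 98), (-15, 97), (-5, 0), (5, 0), (15, 0), (25, 77)]
146 [(-155, 78), (-145, 89), (-135, 75), (-125, 84), (-115, 91), (-105, 91), (-95, 93), (-85, 93), (-75, 94), (-65, 94), (-55, 94), (-45, 95), (-35, 96), (-25, 96), (-15, 97), (-5, 0), (5, 0), (15, 0), (25, 0)]
```

My last shifts were taken from the wrong reference, so the arm pressed down. I raise it now to take the load off.

>>> jog_arm(commands="0 0 0.015 0 0 0;0 0 0.02 0 0 0;0 0 0.02 0 0 0")

```text
time: 17.68
eef_pos: [0.5622, -0.0035, 0.089]
tcp_rot: [-0.044, 0.999, 0.0, -0.001]
contact_force: [-3.9, -1.4, 6.8]
opening: 0.379
```

```bash
python3 st.py; python3 prof.py
```

```text
t 17.68 p [ 0.5622 -0.0035  0.089 ] z [-0.001  0.    -1.   ] jaw deg 95.0 q [-0.187  0.203  1.958 -0.     0.982 -1.845] F [-3.9 -1.4  6.8] op 0.379
126 [(-155, 79), (-145, 92), (-135, 98), (-125, 97), (-115, 98), (-105, 97), (-95, 98), (-85, 98), (-75, 97), (-65, 98), (-55, 97), (-45, 0), (-35, 0), (-25, 0), (-15, 110), (-5, 0), (5, 0), (15, 0), (25, 0)]
136 [(-155, 79), (-145, 92), (-135, 98), (-125, 98), (-115, 98), (-105, 98), (-95, 99), (-85, 99), (-75, 99), (-65, 98), (-55, 98), (-45, 98), (-35, 98), (-25, 0), (-15, 0), (-5, 0), (5, 0), (15, 77), (25, 76)]
146 [(-155, 78), (-145, 91), (-135, 99), (-125, 99), (-115, 99), (-105, 99), (-95, 98), (-85, 98), (-75, 98), (-65, 98), (-55, 98), (-45, 98), (-35, 97), (-25, 98), (-15, 0), (-5, 0), (5, 0), (15, 0), (25, 76)]
```

Run:
```python
from h import *
c=cam('side');f=c['frame'][180:350,300:460];cv2.imwrite('pics/side11.png',cv2.resize(f,None,fx=3.5,fy=3.5,interpolation=cv2.INTER_CUBIC)[:,:,::-1])
print(get_state()['wrist_torque'],get_state()['contact_force'])
import json
for l in open('log.jsonl'):
    s=json.loads(l); print(np.round(s['eef_pos'],4),np.round(s['contact_force'],1),np.round(s['wrist_torque'],2))
```

```text
[-0.12495339  0.52890632  0.00704341] [-4.47515367  0.03274343  5.65807567]
[ 0.6659 -0.1214  0.1156] [-0.3  0.5 -0.2] [-0.01  0.01  0.02]
[ 0.6687 -0.1233  0.0693] [-0.5  0.3 -0.2] [ 0.   -0.02 -0.  ]
[ 0.6724 -0.1244  0.1774] [ 0.4  0.1 -1.1] [-0.01  0.05  0.05]
[0.6164 0.1201 0.037 ] [ 0.1  0.6 -0.4] [0.01 0.01 0.  ]
[0.6235 0.1205 0.1671] [ 0.1 -0.2  0.2] [-0.05  0.02 -0.03]
[0.6459 0.2676 0.0385] [ 0.2 -0.5  0.9] [-0.01  0.02  0.07]
[0.6461 0.2685 0.166 ] [ 0.1  0.5 -1.5] [0.01 0.   0.01]
[ 0.4375 -0.0129  0.1163] [-0.6  0.1 -0.7] [-0.01 -0.07  0.03]
[ 0.5645 -0.0033  0.1047] [-3.7 -1.  -1.1] [-0.15  0.57  0.07]
[ 0.5719 -0.0033  0.0895] [-4.   2.5 13. ] [0.38 0.35 0.07]
[ 0.5719 -0.0033  0.0895] [-4.3  2.7 12.9] [0.45 0.3  0.01]
[ 0.5788 -0.0036  0.0865] [-1.6  7.1 42.4] [ 1.38 -0.6   0.34]
[ 0.5622 -0.0035  0.089 ] [-3.9 -1.4  6.8] [-0.16  0.47 -0.06]
```

Run:
```python
from h import *
c=cam('side'); P=toL(cloud(c))*1000
for y0,y1 in((98,106),(106,114),(114,120),(120,126),(126,160)):
    m=(P[...,0]>-34)&(P[...,0]<32)&(P[...,1]>=y0)&(P[...,1]<y1)&(P[...,2]>60)&(P[...,2]<122)
    Q=P[m]; Q=Q[np.argsort(Q[:,0])]
    print(y0,y1); print(' '.join('%d/%d/%d'%tuple(q) for q in Q))
f=c['frame'][230:300,370:450];cv2.imwrite('pics/side12.png',cv2.resize(f,None,fx=9,fy=8,interpolation=cv2.INTER_CUBIC)[:,:,::-1])
c=cam('top');f=c['frame'][170:290,330:450];cv2.imwrite('pics/top12.png',cv2.resize(f,None,fx=5,fy=5,interpolation=cv2.INTER_CUBIC)[:,:,::-1])
```

```text
98 106
-33/98/68 -32/102/70 -31/104/70 -31/102/71 -31/100/67 -30/101/72 -30/105/72 -30/98/68 -29/104/72 -28/100/70 -27/99/81 -27/102/71 -27/100/67 -27/103/73 -27/99/73 -26/98/82 -26/100/83 -26/105/82 -25/101/70 -25/103/80 -24/102/83 -24/99/81 -23/104/81 -23/98/82 -23/103/70 -23/100/83 -22/105/82 -22/105/71 -22/101/71 -22/101/84 -21/99/71 -21/104/71 -21/103/82 -21/104/73 -21/102/71 -21/99/82 -20/98/85 -20/98/82 -19/100/83 -19/105/82 -19/101/71 -19/103/83 -18/101/84 -16/100/83 -16/103/84 -15/105/82 -14/99/83 -14/101/83 -13/104/84 -12/98/84 -12/105/85 -11/100/82 -11/101/84 -11/103/82 -10/104/84 -8/98/83 -7/105/84 -7/101/84 -6/101/80 -6/104/81 -5/100/83 -5/98/81 -5/105/82 -4/103/82 -3/99/82 -2/102/82 -1/100/83 -1/98/84 -1/105/82 0/105/84 0/103/82 0/101/83 1/104/83 1/100/82 2/103/83 3/99/82 12/105/73 14/101/72 15/104/72 15/100/71 16/103/72 17/101/72 18/100/72 19/105/71 21/104/73 22/104/70 23/100/72 26/102/71 26/104/72 27/104/69 27/100/70 28/101/72 28/103/71 29/100/75 30/99/72 30/102/73 30/104/71
106 114
-33/110/71 -33/106/71 -32/107/72 -31/113/70 -31/111/71 -31/109/70 -30/110/71 -30/108/7
[... 1975 characters left out ...]
5/112 -11/125/109 11/121/76 13/120/77 16/120/75 17/120/77 21/120/74 23/121/75 26/121/75
126 160
-33/145/97 -33/143/99 -33/146/99 -33/155/99 -32/141/96 -32/158/99 -31/142/98 -31/152/97 -31/150/98 -30/155/100 -30/157/98 -30/143/99 -30/146/97 -29/148/98 -29/155/96 -29/153/98 -29/146/99 -28/145/99 -27/155/100 -27/152/97 -27/154/98 -27/157/98 -26/153/98 -26/148/98 -25/151/96 -24/152/97 -24/150/98 -23/152/99 -23/155/97 -22/158/97 -21/156/97 -20/152/97 -20/157/98 -19/153/98 -19/155/96 -18/156/98 -18/159/99 -17/159/100 -14/126/113 -9/129/111 -9/127/112 21/139/76 22/140/78 25/140/75 25/147/76 26/142/76 27/141/76 28/139/77 28/146/75 28/144/76 29/149/76 29/147/76 30/143/76 30/140/77 30/145/77 31/150/76
```

Run:
```python
from h import *
S=[]
for i in range(3):
    c=cam('side'); P=toL(cloud(c))*1000
    S.append(P.reshape(-1,3))
P=np.concatenate(S)
def sel(x0,x1,y0,y1,z0,z1): return P[(P[:,0]>x0)&(P[:,0]<x1)&(P[:,1]>y0)&(P[:,1]<y1)&(P[:,2]>z0)&(P[:,2]<z1)]
q=sel(-160,-130,100,180,87,94); print('stop',np.percentile(q,[1,5,50,95,99],axis=0).round(1).tolist(),len(q))
q=sel(-160,-130,100,180,87,94)
q=sel(-145,-30,115,180,95,100); print('offcut top',np.percentile(q,[1,5,50,95,99],axis=0).round(1).tolist())
for x in(-125,-105,-85):
    q=sel(x-10,x+10,115,165,95,100); print(x,'offcut y',np.percentile(q[:,1],[2,98]).round(1))
q=sel(-80,-20,100,180,60,78); 
q=sel(-140,-20,160,180,70,79); print('deck left edge',np.percentile(q[:,1],[98,99.5]))
q=sel(-150,60,-125,-100,70,74); print('right rail',np.percentile(q,[2,98],axis=0))
q=sel(-140,-40,100,118,69.5,73.4); print('left rail',np.percentile(q,[2,98],axis=0))
```

```text
stop [[-151.4, 123.7, 87.2], [-150.3, 125.4, 87.8], [-143.8, 143.2, 90.2], [-136.2, 163.9, 92.9], [-132.2, 166.5, 93.8]] 543
offcut top [[-137.9, 121.7, 95.5], [-135.9, 125.8, 96.6], [-90.3, 142.9, 98.6], [-40.3, 158.3, 99.8], [-32.5, 160.1, 100.0]]
-125 offcut y [125.4 159.1]
-105 offcut y [125.4 159.5]
-85 offcut y [125.2 159.1]
deck left edge [167.37077041 167.38920529]
right rail [[-146.16753162 -112.80694375   70.07896031]
 [  54.41089442 -100.29417173   73.59937815]]
left rail [[-138.14838776  100.17622581   69.70460932]
 [ -42.29047768  115.43747111   73.23966706]]
```

The torque reading puts the contact near the offcut's rear end. It seems to rest on a low lip in front of the plate, top at z ≈ 83, that moves with the hatch. I release it between stop and plate, then push the plate back a little with the closed fingers above the offcut so that it drops flat.

>>> jog_arm(commands="0 0.001 -0.002 0 0 0;0 0.001 -0.002 0 0 0")

```text
time: 18.27
eef_pos: [0.5641, -0.0033, 0.0887]
tcp_rot: [-0.044, 0.999, -0.001, 0.001]
contact_force: [-3.9, -2.4, 9.5]
opening: 0.381
```

>>> jog_arm(commands="0 0 0 0 0 0;0 0 0 0 0 0;0 0 0 0 0 0", gripper=53)

```text
time: 18.65
eef_pos: [0.5625, -0.0022, 0.0868]
tcp_rot: [-0.044, 0.999, 0.0, -0.001]
contact_force: [0.3, -0.0, -0.5]
opening: 0.533
```

```bash
python3 st.py; python3 prof.py
```

```text
t 18.65 p [ 0.5625 -0.0022  0.0868] z [-0.001  0.001 -1.   ] jaw deg 95.0 q [-0.184  0.207  1.959  0.     0.977 -1.844] F [ 0.3 -0.  -0.5] op 0.533
126 [(-155, 80), (-145, 91), (-135, 95), (-125, 95), (-115, 95), (-105, 95), (-95, 96), (-85, 96), (-75, 96), (-65, 97), (-55, 97), (-45, 97), (-35, 0), (-25, 0), (-15, 0), (-5, 0), (5, 0), (15, 0), (25, 0)]
136 [(-155, 79), (-145, 91), (-135, 94), (-125, 95), (-115, 95), (-105, 96), (-95, 96), (-85, 96), (-75, 96), (-65, 97), (-55, 97), (-45, 98), (-35, 98), (-25, 98), (-15, 0), (-5, 0), (5, 0), (15, 77), (25, 76)]
146 [(-155, 80), (-145, 90), (-135, 95), (-125, 95), (-115, 96), (-105, 95), (-95, 95), (-85, 96), (-75, 97), (-65, 97), (-55, 97), (-45, 97), (-35, 98), (-25, 98), (-15, 0), (-5, 0), (5, 0), (15, 0), (25, 76)]
```

>>> jog_arm(commands="0 0 0.04 0 0 0;0 0 0.08 0 0 0;0 0 0.08 0 0 0")

```text
time: 19.08
eef_pos: [0.5655, -0.0027, 0.172]
tcp_rot: [-0.044, 0.999, -0.001, 0.004]
contact_force: [-0.5, 0.7, -0.4]
opening: 0.531
```

```bash
python3 st.py; python3 prof.py;python3 - <<'E'
from h import *
c=cam('side');f=c['frame'][200:350,300:460];cv2.imwrite('pics/side13.png',cv2.resize(f,None,fx=4,fy=4,interpolation=cv2.INTER_CUBIC)[:,:,::-1])
E
```

```text
t 19.07 p [ 0.5655 -0.0027  0.172 ] z [ 0.008 -0.001 -1.   ] jaw deg 95.1 q [-0.184  0.099  1.907  0.     1.128 -1.844] F [-0.5  0.7 -0.4] op 0.531
126 [(-155, 77), (-145, 91), (-135, 94), (-125, 94), (-115, 95), (-105, 95), (-95, 96), (-85, 96), (-75, 96), (-65, 96), (-55, 97), (-45, 97), (-35, 98), (-25, 102), (-15, 111), (-5, 82), (5, 76), (15, 76), (25, 76)]
136 [(-155, 80), (-145, 90), (-135, 94), (-125, 95), (-115, 95), (-105, 96), (-95, 96), (-85, 96), (-75, 97), (-65, 97), (-55, 98), (-45, 98), (-35, 97), (-25, 102), (-15, 112), (-5, 0), (5, 75), (15, 76), (25, 76)]
146 [(-155, 79), (-145, 91), (-135, 94), (-125, 94), (-115, 95), (-105, 95), (-95, 96), (-85, 96), (-75, 96), (-65, 97), (-55, 97), (-45, 97), (-35, 97), (-25, 103), (-15, 112), (-5, 0), (5, 0), (15, 0), (25, 75)]
```

The offcut sits against both stop and plate, but its rear is still high. The strip's front edge at (355,258) juts ahead of the plate by the offcut's corner. I close the fingers and come down above the offcut, just in front of the plate.

>>> jog_arm(commands="0.008 0.003 0 0 0 0;0.008 0.003 0 0 0 0;0.008 0.003 0 0 0 0;0.008 0.003 -0.03 0 0 0;0.008 0.003 -0.053 0 0 0;0.008 0.003 -0.053 0 0 0;0.008 0.003 -0.053 0 0 0", gripper=0)

```text
time: 20.05
eef_pos: [0.5714, 0.0005, 0.1156]
tcp_rot: [-0.044, 0.999, -0.0, 0.001]
contact_force: [-0.7, 0.0, 0.3]
opening: 0.002
```

```bash
python3 st.py
python3 - <<'E'
from h import *
c=cam('side');f=c['frame'][200:350,300:460];cv2.imwrite('pics/side14.png',cv2.resize(f,None,fx=4,fy=4,interpolation=cv2.INTER_CUBIC)[:,:,::-1])
E
```

```text
t 20.05 p [5.714e-01 5.000e-04 1.156e-01] z [ 0.001 -0.    -1.   ] jaw deg 95.1 q [-0.177  0.184  1.925 -0.     1.032 -1.836] F [-0.7  0.   0.3] op 0.002
```

```bash
python3 st.py
python3 - <<'E'
from h import *
P=np.concatenate([toL(cloud(cam('side'))).reshape(-1,3) for _ in range(2)])*1000
q=P[(P[:,0]>-65)&(P[:,0]<-20)&(P[:,1]>115)&(P[:,1]<170)&(P[:,2]>101)&(P[:,2]<150)]
for z in range(101,145,4):
    r=q[(q[:,2]>=z)&(q[:,2]<z+4)]; print(z,len(r),r[:,:2].min(0).round() if len(r) else '',r[:,:2].max(0).round() if len(r) else '')
E
```

```text
t 20.1 p [5.718e-01 4.000e-04 1.161e-01] z [ 0.002 -0.    -1.   ] jaw deg 95.1 q [-0.177  0.183  1.924 -0.     1.032 -1.836] F [ 1.4 -0.4  0.5] op -0.003
101 2 [-38. 129.] [-32. 146.]
105 0  
109 0  
113 1 [-47. 139.] [-47. 139.]
117 16 [-54. 139.] [-47. 152.]
121 27 [-55. 134.] [-48. 157.]
125 38 [-55. 132.] [-39. 159.]
129 55 [-55. 132.] [-36. 159.]
133 47 [-56. 131.] [-38. 158.]
137 51 [-56. 130.] [-38. 158.]
141 52 [-56. 131.] [-39. 158.]
```

>>> jog_arm(commands="0 0 -0.007 0 0 0;0 0 -0.013 0 0 0;0.01 0.001 -0.013 0 0 0;0.018 0.0015 -0.013 0 0 0;0.024 0.002 -0.013 0 0 0;0.0285 0.0025 -0.013 0 0 0;0.0285 0.0025 -0.013 0 0 0;0.0285 0.0025 -0.013 0 0 0")

```text
time: 21.2
eef_pos: [0.5991, 0.0032, 0.1015]
tcp_rot: [-0.044, 0.999, 0.0, -0.0]
contact_force: [-3.5, -0.0, 0.5]
opening: 0.001
```

```bash
python3 st.py; python3 prof.py
python3 - <<'E'
from h import *
c=cam('side');f=c['frame'][200:350,300:460];cv2.imwrite('pics/side15.png',cv2.resize(f,None,fx=4,fy=4,interpolation=cv2.INTER_CUBIC)[:,:,::-1])
E
```

```text
t 21.2 p [0.5991 0.0032 0.1015] z [-0.001  0.    -1.   ] jaw deg 95.1 q [-0.164  0.26   1.862 -0.     1.02  -1.823] F [-3.5 -0.   0.5] op 0.001
126 [(-155, 78), (-145, 90), (-135, 84), (-125, 91), (-115, 92), (-105, 92), (-95, 93), (-85, 94), (-75, 95), (-65, 95), (-55, 96), (-45, 96), (-35, 97), (-25, 99), (-15, 98), (-5, 111), (5, 83), (15, 77), (25, 76)]
136 [(-155, 77), (-145, 89), (-135, 84), (-125, 91), (-115, 91), (-105, 93), (-95, 94), (-85, 94), (-75, 94), (-65, 95), (-55, 95), (-45, 96), (-35, 107), (-25, 104), (-15, 97), (-5, 96), (5, 0), (15, 0), (25, 76)]
146 [(-155, 78), (-145, 90), (-135, 85), (-125, 91), (-115, 92), (-105, 92), (-95, 93), (-85, 93), (-75, 94), (-65, 95), (-55, 96), (-45, 96), (-35, 103), (-25, 99), (-15, 0), (-5, 0), (5, 0), (15, 0), (25, 0)]
```

>>> jog_arm(commands="0.003 0 0 0 0 0;0.006 0.0005 0 0 0 0;0.007 0.0005 0 0 0 0;0.007 0.0005 0 0 0 0")

```text
time: 21.8
eef_pos: [0.6064, 0.0038, 0.1016]
tcp_rot: [-0.044, 0.999, 0.0, -0.0]
contact_force: [-3.8, 0.1, -0.9]
opening: -0.005
```

```bash
python3 st.py; python3 prof.py
python3 - <<'E'
from h import *
c=cam('side');f=c['frame'][200:350,300:460];cv2.imwrite('pics/side16.png',cv2.resize(f,None,fx=4,fy=4,interpolation=cv2.INTER_CUBIC)[:,:,::-1])
E
```

```text
t 21.8 p [0.6064 0.0038 0.1016] z [-0.  0. -1.] jaw deg 95.1 q [-0.161  0.274  1.844  0.     1.023 -1.82 ] F [-3.8  0.1 -0.9] op -0.005
126 [(-155, 78), (-145, 90), (-135, 76), (-125, 87), (-115, 91), (-105, 92), (-95, 92), (-85, 93), (-75, 94), (-65, 94), (-55, 95), (-45, 95), (-35, 96), (-25, 97), (-15, 98), (-5, 100), (5, 112), (15, 83), (25, 76)]
136 [(-155, 80), (-145, 90), (-135, 75), (-125, 86), (-115, 91), (-105, 92), (-95, 93), (-85, 93), (-75, 94), (-65, 95), (-55, 95), (-45, 96), (-35, 96), (-25, 110), (-15, 98), (-5, 95), (5, 113), (15, 0), (25, 0)]
146 [(-155, 78), (-145, 90), (-135, 77), (-125, 87), (-115, 91), (-105, 92), (-95, 93), (-85, 93), (-75, 94), (-65, 94), (-55, 95), (-45, 96), (-35, 97), (-25, 105), (-15, 97), (-5, 0), (5, 0), (15, 0), (25, 0)]
```

The offcut rides with the hatch, so its right rear corner must rest on the strip's end. My placing is about 1.5–2 mm right of the stop's middle. I back off, regrip and shift it left.

>>> jog_arm(commands="-0.012 -0.001 0 0 0 0;-0.024 -0.002 0 0 0 0;-0.035 -0.003 0 0 0 0;-0.04 -0.004 0.03 0 0 0;-0.05 -0.005 0.06 0 0 0;-0.05 -0.005 0.06 0 0 0;-0.05 -0.005 0.06 0 0 0")

```text
time: 22.78
eef_pos: [0.5562, -0.0014, 0.1615]
tcp_rot: [-0.044, 0.999, -0.0, 0.0]
contact_force: [0.2, 0.4, -0.6]
opening: 0.001
```

```bash
python3 st.py; python3 prof.py
python3 - <<'E'
from h import *
P=np.concatenate([toL(cloud(cam('side'))).reshape(-1,3) for _ in range(3)])*1000
def sel(x0,x1,y0,y1,z0,z1): return P[(P[:,0]>x0)&(P[:,0]<x1)&(P[:,1]>y0)&(P[:,1]<y1)&(P[:,2]>z0)&(P[:,2]<z1)]
for x in(-125,-105,-85,-65,-45,-28):
    q=sel(x-8,x+8,115,168,92,101); print(x,'offcut y',np.percentile(q[:,1],[3,97]).round(1),np.median(q[:,2]).round(1))
q=sel(-25,10,110,175,105,116);print('plate',np.percentile(q,[3,50,97],axis=0).round(1).tolist())
q=sel(-165,-130,110,175,87,93);q=q[q[:,0]<-140];print('stop',np.percentile(q,[3,50,97],axis=0).round(1).tolist())
c=cam('top');f=c['frame'][170:290,330:450];cv2.imwrite('pics/top17.png',cv2.resize(f,None,fx=5,fy=5,interpolation=cv2.INTER_CUBIC)[:,:,::-1])
E
```

```text
t 22.77 p [ 0.5562 -0.0014  0.1615] z [ 0.001 -0.    -1.   ] jaw deg 95.0 q [-0.185  0.095  1.932  0.     1.114 -1.844] F [ 0.2  0.4 -0.6] op 0.001
126 [(-155, 78), (-145, 91), (-135, 91), (-125, 92), (-115, 92), (-105, 93), (-95, 93), (-85, 94), (-75, 94), (-65, 96), (-55, 96), (-45, 96), (-35, 97), (-25, 102), (-15, 112), (-5, 82), (5, 77), (15, 75), (25, 76)]
136 [(-155, 80), (-145, 90), (-135, 91), (-125, 92), (-115, 93), (-105, 93), (-95, 93), (-85, 95), (-75, 95), (-65, 96), (-55, 97), (-45, 97), (-35, 98), (-25, 102), (-15, 112), (-5, 0), (5, 0), (15, 76), (25, 76)]
146 [(-155, 79), (-145, 90), (-135, 91), (-125, 92), (-115, 93), (-105, 93), (-95, 94), (-85, 95), (-75, 95), (-65, 96), (-55, 96), (-45, 97), (-35, 97), (-25, 102), (-15, 112), (-5, 0), (5, 0), (15, 77), (25, 76)]
-125 offcut y [125.7 158. ] 92.8
-105 offcut y [125.7 157.9] 93.6
-85 offcut y [125.1 157.7] 94.6
-65 offcut y [124.8 157.4] 95.8
-45 offcut y [124.6 157.5] 97.1
-28 offcut y [124.6 157.6] 98.1
plate [[-19.1, 125.1, 105.5], [-16.5, 143.3, 111.8], [-10.1, 163.3, 114.7]]
stop [[-151.2, 123.9, 87.4], [-146.2, 144.1, 90.2], [-140.6, 165.1, 92.5]]
```

>>> jog_arm(commands="0.0015 -0.002 0 0 0 0;0.0015 -0.002 -0.035 0 0 0;0.0015 -0.002 -0.06 0 0 0;0.0015 -0.002 -0.072 0 0 0;0.0015 -0.002 -0.072 0 0 0;0.0015 -0.002 -0.072 0 0 0", gripper=53)

```text
time: 23.78
eef_pos: [0.5589, -0.0036, 0.091]
tcp_rot: [-0.044, 0.999, -0.0, 0.001]
contact_force: [0.8, -0.3, 0.1]
opening: 0.529
```

>>> jog_arm(commands="0 0 0 0 0 0;0 0 0 0 0 0;0 0 0 0 0 0;0 0 0 0 0 0", gripper=15)

```text
time: 24.28
eef_pos: [0.559, -0.0036, 0.0917]
tcp_rot: [-0.044, 0.999, -0.0, 0.001]
contact_force: [-1.6, -0.4, 6.6]
opening: 0.377
```

```bash
python3 st.py; python3 prof.py
```

```text
t 24.27 p [ 0.559  -0.0036  0.0917] z [ 0.003 -0.001 -1.   ] jaw deg 95.1 q [-0.188  0.191  1.967 -0.     0.981 -1.847] F [-1.6 -0.4  6.6] op 0.377
126 [(-155, 79), (-145, 91), (-135, 91), (-125, 92), (-115, 92), (-105, 93), (-95, 94), (-85, 94), (-75, 95), (-65, 96), (-55, 86), (-45, 75), (-35, 0), (-25, 110), (-15, 112), (-5, 0), (5, 0), (15, 0), (25, 0)]
136 [(-155, 79), (-145, 90), (-135, 91), (-125, 92), (-115, 92), (-105, 93), (-95, 94), (-85, 94), (-75, 95), (-65, 95), (-55, 97), (-45, 97), (-35, 97), (-25, 0), (-15, 0), (-5, 0), (5, 0), (15, 78), (25, 76)]
146 [(-155, 77), (-145, 90), (-135, 92), (-125, 91), (-115, 92), (-105, 93), (-95, 94), (-85, 94), (-75, 95), (-65, 96), (-55, 96), (-45, 97), (-35, 97), (-25, 97), (-15, 0), (-5, 0), (5, 0), (15, 76), (25, 76)]
```

>>> jog_arm(commands="0.004 0 0.006 0 0 0;0.006 0.002 0.006 0 0.03 0;0.006 0.004 0.006 0 0.05 0;0.006 0.0045 0.006 0 0.05 0;0.006 0.0045 0.002 0 0.05 0;0.006 0.0045 -0.002 0 0.05 0;0.006 0.0045 -0.005 0 0.05 0;0.006 0.0045 -0.005 0 0.05 0")

```text
time: 25.32
eef_pos: [0.5685, 0.0016, 0.0915]
tcp_rot: [-0.044, 0.999, 0.001, -0.02]
contact_force: [-5.8, 1.1, 20.9]
opening: 0.373
```

```bash
python3 st.py; python3 prof.py
```

```text
t 25.32 p [0.5685 0.0016 0.0915] z [-0.039  0.    -0.999] jaw deg 95.0 q [-0.173  0.232  1.919 -0.007  1.03  -1.828] F [-5.8  1.1 20.9] op 0.373
126 [(-155, 79), (-145, 91), (-135, 83), (-125, 87), (-115, 87), (-105, 88), (-95, 87), (-85, 89), (-75, 90), (-65, 95), (-55, 77), (-45, 76), (-35, 75), (-25, 75), (-15, 82), (-5, 112), (5, 81), (15, 75), (25, 75)]
136 [(-155, 79), (-145, 89), (-135, 84), (-125, 91), (-115, 92), (-105, 92), (-95, 93), (-85, 94), (-75, 94), (-65, 95), (-55, 95), (-45, 96), (-35, 96), (-25, 0), (-15, 0), (-5, 0), (5, 0), (15, 0), (25, 0)]
146 [(-155, 79), (-145, 90), (-135, 86), (-125, 91), (-115, 92), (-105, 92), (-95, 94), (-85, 93), (-75, 95), (-65, 95), (-55, 95), (-45, 96), (-35, 96), (-25, 97), (-15, 99), (-5, 0), (5, 0), (15, 0), (25, 78)]
```

It still catches, now well left, so the lip runs the full width. The offcut's rear has to come down ahead of the lip. I lift it clear, then tilt it rear-down so that its top rear edge pushes the plate while the bottom edge passes in front of the lip.

>>> jog_arm(commands="0.002 0 0.01 0 0 0;0.002 0 0.02 0 0 0;0.002 0 0.03 0 0 0;0.002 0 0.036 0 0 0;0.002 0 0.036 0 0 0")

```text
time: 26.0
eef_pos: [0.5656, 0.0013, 0.1209]
tcp_rot: [-0.044, 0.999, 0.001, -0.025]
contact_force: [-4.2, 0.9, -2.1]
opening: 0.373
```

```bash
python3 st.py; python3 prof.py
python3 - <<'E'
from h import *
P=np.concatenate([toL(cloud(cam('side'))).reshape(-1,3) for _ in range(3)])*1000
def sel(x0,x1,y0,y1,z0,z1): return P[(P[:,0]>x0)&(P[:,0]<x1)&(P[:,1]>y0)&(P[:,1]<y1)&(P[:,2]>z0)&(P[:,2]<z1)]
q=sel(-25,15,110,130,105,116);print('plate',np.percentile(q,[3,50,97],axis=0).round(1).tolist())
c=cam('side');f=c['frame'][200:350,300:460];cv2.imwrite('pics/side18.png',cv2.resize(f,None,fx=4,fy=4,interpolation=cv2.INTER_CUBIC)[:,:,::-1])
E
```

```text
t 26.0 p [0.5656 0.0013 0.1209] z [-0.051  0.    -0.999] jaw deg 95.0 q [-0.173  0.192  1.905 -0.009  1.095 -1.828] F [-4.2  0.9 -2.1] op 0.373
126 [(-155, 80), (-145, 90), (-135, 115), (-125, 77), (-115, 77), (-105, 77), (-95, 78), (-85, 78), (-75, 111), (-65, 77), (-55, 76), (-45, 76), (-35, 76), (-25, 79), (-15, 94), (-5, 96), (5, 81), (15, 76), (25, 76)]
136 [(-155, 80), (-145, 89), (-135, 117), (-125, 77), (-115, 76), (-105, 77), (-95, 76), (-85, 76), (-75, 76), (-65, 77), (-55, 76), (-45, 77), (-35, 76), (-25, 77), (-15, 83), (-5, 0), (5, 0), (15, 75), (25, 76)]
146 [(-155, 79), (-145, 90), (-135, 116), (-125, 76), (-115, 76), (-105, 123), (-95, 124), (-85, 100), (-75, 124), (-65, 124), (-55, 123), (-45, 123), (-35, 124), (-25, 124), (-15, 0), (-5, 0), (5, 0), (15, 0), (25, 0)]
plate [[-15.2, 124.7, 105.8], [-9.9, 126.9, 111.2], [-4.6, 129.9, 114.6]]
```

>>> jog_arm(commands="0.001 0 -0.006 0 0 0;0.001 0 -0.009 0 0 0;0.0015 0 -0.009 -0.009 0.1 0;0.003 0.0003 -0.008 -0.018 0.2 0;0.003 0.0003 -0.008 -0.027 0.305 0;0.006 0.0005 -0.005 -0.04 0.45 0;0.0095 0.0008 -0.001 -0.054 0.608 0;0.0095 0.0008 -0.001 -0.054 0.608 0;0.013 0.0012 -0.001 -0.054 0.608 0;0.013 0.0012 -0.001 -0.054 0.608 0;0.013 0.0012 -0.001 -0.054 0.608 0")

```text
time: 27.62
eef_pos: [0.5785, 0.0023, 0.12]
tcp_rot: [-0.041, 0.945, -0.012, -0.323]
contact_force: [-3.8, -0.7, -2.7]
opening: 0.373
```

```bash
python3 st.py
python3 - <<'E'
from h import *
s=get_state(); print('tcp locker',toL(np.array(s['eef_pos'])).round(4))
P=np.concatenate([toL(cloud(cam('side'))).reshape(-1,3) for _ in range(3)])*1000
def sel(x0,x1,y0,y1,z0,z1): return P[(P[:,0]>x0)&(P[:,0]<x1)&(P[:,1]>y0)&(P[:,1]<y1)&(P[:,2]>z0)&(P[:,2]<z1)]
q=sel(-25,15,119,131,105,116);print('plate',np.percentile(q,[3,50,97],axis=0).round(1).tolist())
for x in range(-150,0,10):
    q=sel(x-5,x+5,135,155,78,200); print(x,np.percentile(q[:,2],[10,50,90]).round(0) if len(q) else '',end=';')
c=cam('side');f=c['frame'][180:350,300:460];cv2.imwrite('pics/side19.png',cv2.resize(f,None,fx=4,fy=3.5,interpolation=cv2.INTER_CUBIC)[:,:,::-1])
E
```

```text
t 27.62 p [0.5785 0.0023 0.12  ] z [-0.61  -0.05  -0.791] jaw deg 94.9 q [-0.118  0.559  1.524 -0.123  1.706 -1.752] F [-3.8 -0.7 -2.7] op 0.373
tcp locker [-0.0368  0.1452  0.12  ]
plate [[-22.5, 124.1, 105.1], [-1.4, 125.6, 108.5], [3.6, 129.1, 113.9]]
-150 [80. 88. 91.];-140 [89. 90. 91.];-130 [78. 78. 79.];-120 [78. 78. 79.];-110 [159. 163. 166.];-100 [164. 169. 172.];-90 [ 80. 165. 168.];-80 [ 79. 157. 159.];-70 [ 79. 150. 153.];-60 [ 79. 142. 146.];-50 [ 79. 135. 138.];-40 [ 78. 128. 131.];-30 [ 78. 120. 124.];-20 [ 78. 114. 117.];-10 [ 81.  84. 109.];
```

The offcut is held about 36° rear-down with its top edge on the plate, and the hatch is at about 0.128. I lower the bottom edge to the deck ahead of the lip.

>>> jog_arm(commands="0 0 -0.005 0 0 0;0 0 -0.009 0 0 0;0 0 -0.011 0 0 0;0 0 -0.011 0 0 0;0 0 -0.011 0 0 0")

```text
time: 28.45
eef_pos: [0.5799, 0.0024, 0.1121]
tcp_rot: [-0.041, 0.945, -0.012, -0.323]
contact_force: [-4.1, 1.1, 9.5]
opening: 0.375
```

```bash
python3 st.py
cat > m.py <<'E'
from h import *
s=get_state(); print('tcp locker',toL(np.array(s['eef_pos'])).round(4))
P=np.concatenate([toL(cloud(cam('side'))).reshape(-1,3) for _ in range(3)])*1000
def sel(x0,x1,y0,y1,z0,z1): return P[(P[:,0]>x0)&(P[:,0]<x1)&(P[:,1]>y0)&(P[:,1]<y1)&(P[:,2]>z0)&(P[:,2]<z1)]
q=sel(-25,15,119,131,105,116);print('plate',np.percentile(q,[3,50,97],axis=0).round(1).tolist())
for x in range(-150,0,10):
    q=sel(x-5,x+5,135,155,70,200); print(x,np.percentile(q[:,2],[10,50,90]).round(0) if len(q) else '',end=';')
E
python3 m.py
```

```text
t 28.45 p [0.5799 0.0024 0.1121] z [-0.61 -0.05 -0.79] jaw deg 94.9 q [-0.118  0.571  1.522 -0.123  1.697 -1.75 ] F [-4.1  1.1  9.5] op 0.375
tcp locker [-0.0353  0.1451  0.1121]
plate [[-15.0, 124.2, 105.1], [4.7, 124.9, 108.0], [6.3, 125.5, 110.9]]
-150 [73. 83. 91.];-140 [89. 90. 91.];-130 [75. 76. 78.];-120 [75. 76. 78.];-110 [ 75. 147. 154.];-100 [ 75. 154. 160.];-90 [ 75.  77. 154.];-80 [ 75.  77. 148.];-70 [ 75.  77. 141.];-60 [ 75.  77. 134.];-50 [ 75.  77. 129.];-40 [ 75.  77. 121.];-30 [ 75.  77. 116.];-20 [ 75.  77. 110.];-10 [ 75.  99. 104.];
```

```bash
python3 - <<'E'
from h import *
import json
from scipy.spatial.transform import Rotation as Ro
L=[json.loads(l) for l in open('log.jsonl')][-2:]
for s in L:
    p=np.array(s['eef_pos']); z=Ro.from_quat(s['tcp_rot']).as_matrix()[:,2]; F=np.array(s['contact_force']); T=np.array(s['wrist_torque'])
    ref=p-0.16*z
    # line of action: p0 = FxT/|F|^2 from ref
    p0=np.cross(F,T)/F@F if 0 else np.cross(F,T)/(F@F)
    a=toL(ref+p0); d=LR.T@F
    print('F',F.round(2),'T',T.round(2))
    for zt in(.08,.09,.1): 
        k=(zt-a[2])/d[2]; print(zt,(a+k*d).round(4))
E
cat > close.py <<'E'
from h import *
import sys
c=cam('side');x,y,w,hh=map(int,sys.argv[2:6]);f=c['frame'][y:y+hh,x:x+w];k=min(780/w,580/hh)
cv2.imwrite('pics/'+sys.argv[1],cv2.resize(f,None,fx=k,fy=k,interpolation=cv2.INTER_CUBIC)[:,:,::-1])
E
python3 close.py side20.png 340 220 90 66
```

```text
F [-3.83 -0.73 -2.73] T [-0.1   0.01  0.04]
0.08 [-0.1667  0.1405  0.08  ]
0.09 [-0.1525  0.1419  0.09  ]
0.1 [-0.1383  0.1433  0.1   ]
F [-4.1   1.07  9.47] T [ 0.01  1.2  -0.02]
0.08 [0.005  0.1368 0.08  ]
0.09 [0.0008 0.1384 0.09  ]
0.1 [-0.0034  0.1399  0.1   ]
```

Run:
```python
from h import *
c=cam('side')
def atz(u,v,z):
    d=c['R'].T@np.array([(u-c['cx'])/c['fx'],(v-c['cy'])/c['fy'],1]); o=-c['R'].T@c['t']
    return toL(o+d*(z-o[2])/d[2])
k=90/780
for n,(u,v),z in[('frontleft',(443,335),.083),('frontright',(590,420),.083),('backmid',(510,270),.083),('backright',(640,335),.083),('platebot',(480,315),.083),('platetopR',(425,200),.1125),('plate top L',(345,150),.1125)]:
    print(n,atz(340+u*k,220+v*k,z).round(4)*1000)
# strip points
P=np.concatenate([toL(cloud(cam('side'))).reshape(-1,3) for _ in range(5)])*1000
q=P[(P[:,0]>-30)&(P[:,0]<20)&(P[:,1]>116)&(P[:,1]<170)&(P[:,2]>80.5)&(P[:,2]<86)]
for y in range(116,170,4):
    r=q[(q[:,1]>=y)&(q[:,1]<y+4)]; print(y,np.sort(r[:,0]).round().astype(int).tolist())
```

```text
frontleft [ -9.  127.8  83. ]
frontright [-10.5  88.2  83. ]
backmid [ 18.6 127.4  83. ]
backright [19.6 93.5 83. ]
platebot [  1.8 124.8  83. ]
platetopR [ -2.7 140.6 112.5]
plate top L [ -0.4 163.6 112.5]
116 [-11, -11, -10, -10, -10, -9, -9, -9, -9, -9, -9, -9, -8, -8, -8, -7, -7, -7, -6, -6, -6, -6, -6, -5, -5, -5, -5, -4, -4, -3, -3, -3, -2, -2, -2, -1, -1, -1, -1, -1, -1, 0, 0, 0, 1, 1, 1, 2, 2, 2, 2, 3, 3, 3, 4, 4, 4, 4, 5, 5, 6, 6, 6, 6, 7, 7, 7, 7, 8, 8, 8, 8, 8, 8, 8, 9, 9, 9, 9, 9, 10, 11, 11, 12, 12, 12, 13, 13, 13, 13, 13, 13, 14, 14, 15, 15, 16, 16, 16, 16, 16, 16, 17, 17, 17, 18, 18, 18, 18, 18, 19, 19, 20]
120 [-10, -10, -10, -10, -10, -10, -9, -9, -9, -9, -9, -8, -7, -7, -7, -7, -6, -6, -6, -6, -6, -6, -5, -5, -5, -4, -3, -3, -3, -3, -3, -3, -3, -2, -2, -2, -2, -2, -1, -1, -1, 0, 0, 0, 0, 1, 1, 1, 1, 2, 2, 3, 3, 3, 4, 4, 4, 5, 5, 5, 5, 5, 6, 6, 6, 6, 7, 7, 8, 8, 8, 8, 8, 9, 10, 10, 11, 12, 12, 12, 12, 12, 12, 12, 13, 13, 13, 14, 14, 15, 15, 15, 15, 16, 16, 16, 16, 16, 17, 17, 18, 18, 19, 19, 19]
124 [-12, -11, -10, -10, -10, -10, -10, -9, -9, -9, -8, -8, -8, -8, -8, -7, -7, -7, -7, -6, -6, -6, -6, -6, -6, -6, -6, -5, -5, -4, -4, -4, -3, -3, -3, -3, -3, -3, -2, -2, -2, -1, -1, -1, -1, -1, 0, 1, 1, 1, 1, 1, 3, 4, 4, 4, 4, 4, 5, 5, 6, 6, 8, 9, 10, 10, 10, 10, 11, 11, 11, 11, 11, 12, 12, 12, 12, 12, 12, 13, 13, 13, 13, 14, 14, 14, 15, 15, 15, 16, 16, 16, 17, 17, 17, 18, 18, 18, 18, 19, 19, 19, 20]
128 [-10, -10, -10, -10, -10, -9, -9, -9, -9, -9, -8, -8, -8, -8, -8, -7, -7, -6, -6, -6, -5, -4, -4, -3, -2, -2, -2, -2, -2, -2, -2, -2, -1, 0, 0, 0, 0, 0, 0, 1, 2, 2, 3, 17, 17, 17, 18, 18, 19]
132 []
136 []
140 []
144 []
148 []
152 []
156 []
160 []
164 []
168 []
```

The strip in front of the plate is about 10 mm deep, z ≈ 83, so 36° of tilt is not enough to clear it. I raise the offcut, tilt on to about 52° and retry.

>>> jog_arm(commands="0.001 0 0.008 0 0 0;0.001 0 0.014 0 0 0;0.003 0.0003 0.017 -0.009 0.1 0;0.005 0.0005 0.018 -0.018 0.2 0;0.0072 0.0006 0.019 -0.025 0.279 0;0.0075 0.0006 0.019 -0.025 0.279 0;0.0075 0.0006 0.019 -0.025 0.279 0")

```text
time: 29.82
eef_pos: [0.5865, 0.0029, 0.1271]
tcp_rot: [-0.038, 0.891, -0.018, -0.452]
contact_force: [-2.9, -0.3, -2.2]
opening: 0.373
```

```bash
python3 st.py; python3 m.py; python3 close.py side21.png 320 190 120 90
```

```text
t 29.82 p [0.5865 0.0029 0.1271] z [-0.804 -0.067 -0.591] jaw deg 94.9 q [-0.104  0.719  1.365 -0.164  1.982 -1.751] F [-2.9 -0.3 -2.2] op 0.373
tcp locker [-0.0288  0.1451  0.1271]
plate [[-24.3, 124.6, 105.3], [-13.0, 128.9, 108.3], [4.3, 130.6, 115.6]]
-150 [73. 83. 91.];-140 [89. 90. 92.];-130 [75. 77. 79.];-120 [75. 76. 78.];-110 [75. 76. 78.];-100 [75. 76. 78.];-90 [ 75.  77. 187.];-80 [ 76. 188. 193.];-70 [ 75.  77. 167.];-60 [ 75.  76. 149.];-50 [ 75.  77. 137.];-40 [ 75.  77. 122.];-30 [ 75.  76. 110.];-20 [75. 77. 97.];-10 [75. 78. 84.];
```

The picture now shows the lip across the whole width, with its front edge running from (360,395) to (560,500). The offcut's lower edge is ahead of it, so I lower.

>>> jog_arm(commands="0 0 -0.005 0 0 0;0 0 -0.009 0 0 0;0 0 -0.0115 0 0 0;0 0 -0.0115 0 0 0;0 0 -0.0115 0 0 0")

```text
time: 30.65
eef_pos: [0.5865, 0.0029, 0.117]
tcp_rot: [-0.038, 0.891, -0.018, -0.453]
contact_force: [-5.1, -0.4, 4.6]
opening: 0.371
```

```bash
python3 st.py; python3 m.py; python3 close.py side22.png 320 190 120 90
```

```text
t 30.65 p [0.5865 0.0029 0.117 ] z [-0.805 -0.067 -0.59 ] jaw deg 94.9 q [-0.104  0.733  1.364 -0.164  1.971 -1.749] F [-5.1 -0.4  4.6] op 0.371
tcp locker [-0.0287  0.145   0.117 ]
plate [[-24.7, 123.6, 106.2], [-22.0, 125.9, 112.6], [-17.6, 129.9, 115.9]]
-150 [72. 84. 91.];-140 [89. 90. 91.];-130 [75. 76. 78.];-120 [75. 76. 78.];-110 [75. 76. 78.];-100 [75. 76. 78.];-90 [ 75.  77. 176.];-80 [ 76. 177. 182.];-70 [75. 76. 79.];-60 [ 75.  76. 134.];-50 [75. 76. 78.];-40 [75. 77. 92.];-30 [75. 77. 79.];-20 [75. 77. 79.];-10 [75. 76. 78.];
```

The lower edge is now on the deck in front of the lip. I swing the offcut flat about that edge.

>>> jog_arm(commands="0.001 0 0.002 0 0 0;-0.005 -0.0005 -0.001 0.013 -0.148 0;-0.01 -0.0009 -0.0036 0.026 -0.296 0;-0.0145 -0.0013 -0.008 0.04 -0.45 0;-0.019 -0.0017 -0.0125 0.053 -0.6 0;-0.0215 -0.0019 -0.0163 0.063 -0.7 0;-0.0235 -0.0021 -0.0197 0.071 -0.8 0;-0.0235 -0.0021 -0.0197 0.071 -0.8 0;-0.0235 -0.0021 -0.0197 0.071 -0.8 0")

```text
time: 31.98
eef_pos: [0.5625, 0.0011, 0.0961]
tcp_rot: [-0.044, 0.997, -0.001, -0.069]
contact_force: [-4.2, 0.8, 0.4]
opening: 0.373
```

```bash
python3 st.py; python3 prof.py; python3 close.py side23.png 310 190 130 100
```

```text
t 31.98 p [0.5625 0.0011 0.0961] z [-0.138 -0.007 -0.99 ] jaw deg 95.0 q [-0.165  0.266  1.871 -0.033  1.14  -1.808] F [-4.2  0.8  0.4] op 0.373
126 [(-155, 79), (-145, 91), (-135, 102), (-125, 95), (-115, 93), (-105, 93), (-95, 92), (-85, 93), (-75, 91), (-65, 97), (-55, 76), (-45, 75), (-35, 76), (-25, 77), (-15, 83), (-5, 86), (5, 82), (15, 76), (25, 76)]
136 [(-155, 80), (-145, 90), (-135, 103), (-125, 106), (-115, 105), (-105, 105), (-95, 103), (-85, 103), (-75, 102), (-65, 100), (-55, 100), (-45, 99), (-35, 0), (-25, 0), (-15, 0), (-5, 0), (5, 0), (15, 0), (25, 0)]
146 [(-155, 78), (-145, 90), (-135, 105), (-125, 106), (-115, 106), (-105, 105), (-95, 103), (-85, 103), (-75, 102), (-65, 101), (-55, 101), (-45, 99), (-35, 98), (-25, 98), (-15, 0), (-5, 0), (5, 0), (15, 0), (25, 0)]
```

>>> jog_arm(commands="0 0 -0.003 0 0 0;0 0 -0.005 0 0 0;0 0 -0.005 0 0 0")

```text
time: 32.45
eef_pos: [0.5634, 0.0006, 0.0917]
tcp_rot: [-0.044, 0.997, -0.001, -0.068]
contact_force: [-3.6, 0.4, 1.5]
opening: 0.379
```

```bash
python3 st.py; python3 prof.py
```

```text
t 32.45 p [0.5634 0.0006 0.0917] z [-0.136 -0.008 -0.991] jaw deg 95.0 q [-0.165  0.272  1.873 -0.034  1.13  -1.807] F [-3.6  0.4  1.5] op 0.379
126 [(-155, 78), (-145, 90), (-135, 93), (-125, 93), (-115, 91), (-105, 92), (-95, 94), (-85, 93), (-75, 90), (-65, 97), (-55, 76), (-45, 76), (-35, 75), (-25, 76), (-15, 81), (-5, 112), (5, 0), (15, 0), (25, 0)]
136 [(-155, 79), (-145, 90), (-135, 95), (-125, 100), (-115, 99), (-105, 99), (-95, 98), (-85, 98), (-75, 97), (-65, 96), (-55, 95), (-45, 95), (-35, 97), (-25, 0), (-15, 0), (-5, 0), (5, 0), (15, 0), (25, 0)]
146 [(-155, 79), (-145, 89), (-135, 98), (-125, 100), (-115, 100), (-105, 99), (-95, 98), (-85, 98), (-75, 97), (-65, 97), (-55, 96), (-45, 96), (-35, 95), (-25, 95), (-15, 93), (-5, 0), (5, 0), (15, 0), (25, 0)]
```

The rear is down on the deck (top 93) and the front about 7 mm high. I level it and release.

>>> jog_arm(commands="-0.0005 0 -0.001 0.003 -0.03 0;-0.001 0 -0.0025 0.005 -0.057 0;-0.001 0 -0.003 0.005 -0.057 0;-0.001 0 -0.003 0.005 -0.057 0")

```text
time: 33.0
eef_pos: [0.5616, 0.0007, 0.0887]
tcp_rot: [-0.044, 0.998, 0.0, -0.04]
contact_force: [-3.5, -0.7, 1.1]
opening: 0.373
```

```bash
python3 st.py; python3 prof.py
```

```text
t 33.0 p [0.5616 0.0007 0.0887] z [-0.08  -0.003 -0.997] jaw deg 95.0 q [-0.172  0.243  1.912 -0.019  1.065 -1.821] F [-3.5 -0.7  1.1] op 0.373
126 [(-155, 78), (-145, 90), (-135, 90), (-125, 89), (-115, 88), (-105, 88), (-95, 91), (-85, 86), (-75, 88), (-65, 95), (-55, 75), (-45, 76), (-35, 76), (-25, 77), (-15, 110), (-5, 112), (5, 0), (15, 0), (25, 0)]
136 [(-155, 78), (-145, 89), (-135, 93), (-125, 94), (-115, 93), (-105, 93), (-95, 93), (-85, 93), (-75, 92), (-65, 93), (-55, 93), (-45, 93), (-35, 0), (-25, 0), (-15, 0), (-5, 112), (5, 0), (15, 0), (25, 0)]
146 [(-155, 81), (-145, 90), (-135, 93), (-125, 93), (-115, 93), (-105, 93), (-95, 94), (-85, 93), (-75, 93), (-65, 93), (-55, 93), (-45, 93), (-35, 92), (-25, 92), (-15, 0), (-5, 0), (5, 0), (15, 0), (25, 0)]
```

Flat, with the top at 93 all along, so I release. The opening tips are tilted slightly, so I open moderately and then lift.

>>> jog_arm(commands="0 0 0 0 0 0;0 0 0 0 0 0;0 0 0 0 0 0;0 0 0.03 0 0 0;0 0 0.08 0 0 0;0 0 0.12 0 0 0;0 0 0.12 0 0 0", gripper=53)

```text
time: 33.92
eef_pos: [0.5647, 0.0005, 0.2136]
tcp_rot: [-0.044, 0.998, -0.001, -0.035]
contact_force: [0.4, 0.8, -1.5]
opening: 0.536
```

```bash
python3 st.py; python3 prof.py;python3 close.py side24.png 300 190 240 180
```

```text
t 33.92 p [5.647e-01 5.000e-04 2.136e-01] z [-0.07  -0.004 -0.998] jaw deg 95.0 q [-0.171  0.099  1.827 -0.017  1.283 -1.825] F [ 0.4  0.8 -1.5] op 0.536
126 [(-155, 79), (-145, 90), (-135, 89), (-125, 89), (-115, 87), (-105, 88), (-95, 88), (-85, 88), (-75, 88), (-65, 89), (-55, 85), (-45, 90), (-35, 86), (-25, 84), (-15, 98), (-5, 112), (5, 82), (15, 76), (25, 76)]
136 [(-155, 79), (-145, 90), (-135, 91), (-125, 92), (-115, 91), (-105, 91), (-95, 92), (-85, 91), (-75, 91), (-65, 92), (-55, 91), (-45, 92), (-35, 92), (-25, 92), (-15, 98), (-5, 111), (5, 0), (15, 77), (25, 76)]
146 [(-155, 80), (-145, 90), (-135, 90), (-125, 91), (-115, 91), (-105, 91), (-95, 92), (-85, 92), (-75, 91), (-65, 92), (-55, 92), (-45, 91), (-35, 92), (-25, 92), (-15, 101), (-5, 113), (5, 0), (15, 0), (25, 78)]
```

The offcut lies flat between stop and plate, and the hatch stays open. Next I check the top view for dowels and cups, and fit the arm kinematics from the logged states to plan the cup turn.

>>> jog_arm(commands="0 0.05 0.02 -0.006 -0.07 0;0 0.1 0.02 -0.006 -0.07 0;0 0.15 0.02 -0.006 -0.07 0;-0.03 0.2 0.02 -0.006 -0.07 0;-0.05 0.25 0.02 -0.006 -0.07 0;-0.05 0.28 0.02 -0.006 -0.07 0;-0.05 0.28 0.02 -0.006 -0.07 0")

```text
time: 34.9
eef_pos: [0.5104, 0.2823, 0.2262]
tcp_rot: [-0.046, 0.999, -0.005, -0.007]
contact_force: [0.8, -0.7, -0.7]
opening: 0.531
```

```bash
python3 st.py
python3 - <<'E'
from h import *
for n in('top','side'):
    c=cam(n,n+'25.png')
    for q in('cup_mid','dowel0_mid'):
        for d in cut_out(n,q)[:6]:
            mu,zt,r=obj(c,d['pixels'],60)
            print(n,q,round(d['conf'],2),np.round(d['box']).astype(int),mu.round(4),'L',toL(mu).round(3),'zt',zt.round(4),np.round(r[1],1),round(r[2],1))
c=cam('top');f=c['frame'][150:290,330:500];cv2.imwrite('pics/top25z.png',cv2.resize(f,None,fx=4.5,fy=4,interpolation=cv2.INTER_CUBIC)[:,:,::-1])
# kinematics fit
import json
from scipy.optimize import least_squares
from scipy.spatial.transform import Rotation as Ro
L=[json.loads(l) for l in open('log.jsonl')]
q=np.array([s['qpos'] for s in L]);p=np.array([s['eef_pos'] for s in L]);R=Ro.from_quat([s['tcp_rot'] for s in L])
def fk(x,q):
    h,d,l1,l2,e,l3=x
    A=Ro.from_euler('z',q[:,0]); B=A*Ro.from_euler('y',q[:,1]); C=B*Ro.from_euler('y',q[:,2]); D=C*Ro.from_euler('z',q[:,3]); E=D*Ro.from_euler('y',q[:,4]); F=E*Ro.from_euler('z',q[:,5])
    P=np.array([0,0,h])+A.apply([0,d,0])+B.apply([0,0,l1])+C.apply([e,0,l2])+E.apply([0,0,l3])
    return P,F
r=least_squares(lambda x:(fk(x,q)[0]-p).ravel(),[.15,.1,.4,.4,0,.2]);print(r.x.round(4),abs(r.fun).max())
P,F=fk(r.x,q);print((F.inv()*R).as_rotvec().round(2)[:3],(F.inv()*R).magnitude().max())
E
```

```text
t 34.9 p [0.5104 0.2823 0.2262] z [-0.014 -0.01  -1.   ] jaw deg 95.2 q [ 0.334  0.1    1.803 -0.005  1.256 -1.327] F [ 0.8 -0.7 -0.7] op 0.531
top cup_mid 0.55 [179 276  11  16] [0.4541 0.4193 0.029 ] L [-0.124  0.572  0.029] zt 0.0284 [ 7.4 34.4] 87.4
top dowel0_mid 0.55 [463 241   7  21] [ 0.5451 -0.2209  0.0489] L [-0.09  -0.074  0.049] zt 0.0494 [52.3 10.6] 11.4
side cup_mid 0.9 [198 210  27  31] [0.4459 0.4273 0.0532] L [-0.131  0.58   0.053] zt 0.0533 [22.4 42.7] 58.8
side cup_mid 0.85 [210 247  39  54] [0.388  0.2828 0.0745] L [-0.202  0.441  0.075] zt 0.0746 [28.5 60.6] 61.0
side dowel0_mid 0.72 [464 355  18  25] [ 0.5431 -0.2207  0.049 ] L [-0.092 -0.074  0.049] zt 0.0493 [55.6  9.8] 8.7
[0.2403 0.1009 0.443  0.5725 0.0206 0.2493] 1.197035803812696e-10
[[-0.    0.    1.57]
 [-0.    0.    1.57]
 [-0.   -0.    1.57]] 1.5707963267948968
```

Only two dowels are in the compartment, at about (395,384) and (590,367) in the zoomed top view. The kinematic fit is exact. The big cup seems to have moved, so I re-measure it and check the inverse kinematics for turning it.

```bash
cat > kin.py <<'E'
import numpy as np
from scipy.optimize import least_squares
from scipy.spatial.transform import Rotation as Ro
X=[.2403,.1009,.4430,.5725,.0206,.2493]
LO_=np.array([-2.77,-.9,.21,-1.53,.24,-2.84]);HI_=np.array([2.77,2.22,2.48,4.67,2.81,2.84])
def fk(q,full=False):
    h,d,l1,l2,e,l3=X
    A=Ro.from_euler('z',q[0]);B=A*Ro.from_euler('y',q[1]);C=B*Ro.from_euler('y',q[2]);D=C*Ro.from_euler('z',q[3]);E=D*Ro.from_euler('y',q[4]);F=E*Ro.from_euler('z',q[5]+np.pi/2)
    el=np.array([0,0,h])+A.apply([0,d,0])+B.apply([0,0,l1]); w=el+C.apply([e,0,l2]); p=w+E.apply([0,0,l3])
    return (p,F,el,w) if full else (p,F)
def ik(p,R,q0,marg=.03):
    def f(q):
        a,F=fk(q); return np.r_[(a-p)*10,(F.inv()*R).as_rotvec()*2]
    r=least_squares(f,np.clip(q0,LO_+marg,HI_-marg),bounds=(LO_+marg-1e-6,HI_-marg+1e-6))
    return r.x,abs(r.fun).max()
def ikm(p,R,q0,n=25,seed=0):
    rng=np.random.default_rng(seed);out=[]
    for i in range(n):
        s=q0 if i==0 else rng.uniform(LO_,HI_); 
        if i: s[0]=np.arctan2(p[1],p[0])+rng.uniform(-.5,.5)
        q,e=ik(p,R,s)
        if e<2e-3 and not any(np.abs(q-o).max()<.05 for o in out): out.append(q)
    return sorted(out,key=lambda q:np.abs(q-q0).sum())
def frame(z,y):
    """tool axes from z (approach) and y (jaw)"""
    z=z/np.linalg.norm(z); y=y-z*(y@z); y/=np.linalg.norm(y); return Ro.from_matrix(np.stack([np.cross(y,z),y,z],1))
E
python3 - <<'E'
from h import *
from kin import *
c=cam('side'); P=cloud(c)
m=(P[...,2]>.083)&(P[...,2]<.1)&(P[...,0]>.3)&(P[...,0]<.5)&(P[...,1]>.2)&(P[...,1]<.36)
Q=P[m];print('base disc',len(Q),Q.min(0).round(3),Q.max(0).round(3),cv2.minEnclosingCircle((Q[:,:2]*1000).astype(np.float32)))
c=cam('top'); P=cloud(c);m=(P[...,2]>.083)&(P[...,2]<.1)&(P[...,0]>.3)&(P[...,0]<.5)&(P[...,1]>.2)&(P[...,1]<.36)
Q=P[m];print('top',len(Q),cv2.minEnclosingCircle((Q[:,:2]*1000).astype(np.float32)) if len(Q) else '')
E
```

```text
base disc 521 [0.369 0.272 0.083] [0.428 0.333 0.094] ((398.1119689941406, 302.73931884765625), 31.056377410888672)
top 0
```

```bash
cat > scan.py <<'E'
from h import *
from kin import *
q0=np.array(get_state()['qpos'])
def pose(c,phi,tilt,sgn,off=.009):
    z=np.array([np.cos(phi)*np.sin(tilt),np.sin(phi)*np.sin(tilt),-np.cos(tilt)])
    y=sgn*np.array([-np.sin(phi),np.cos(phi),0]); return c+off*z,frame(z,y)
for c in(np.array([.398,.303,.046]),np.array([.46,.30,.046]),np.array([.52,.31,.046]),np.array([.58,.31,.046])):
  for phd in range(0,180,15):
    for sgn in(1,-1):
      # path tilt from 0 to +45, 0 to -45, hover height +0.0
      p,R=pose(c,np.deg2rad(phd),0,sgn); sols=ikm(p,R,q0,8)
      best=None
      for s in sols[:3]:
        ok=[]
        for dirn in(1,-1):
            q=s;good=0
            for t in range(5,51,5):
                p,R=pose(c,np.deg2rad(phd),dirn*np.deg2rad(t),sgn); qn,e=ik(p,R,q)
                if e>2e-3 or np.abs(qn-q).max()>.5: break
                q=qn;good=t
            ok.append((good,q.round(2).tolist(),fk(q,True)[3].round(2).tolist()))
        if ok[0][0]+ok[1][0]>=90: print(c[:2],phd,sgn,ok[0][0],-ok[1][0],s.round(2).tolist(),'w+',ok[0][2],'w-',ok[1][2],'q+',ok[0][1],'q-',ok[1][1])
E
python3 scan.py
```

```text
[0.398 0.303] 0 1 40 -50 [0.45, 0.16, 2.12, -0.0, 0.86, -1.12] w+ [0.24, 0.3, 0.23] w- [0.58, 0.3, 0.2] q+ [0.63, 0.05, 2.39, -1.33, 0.4, 0.25] q- [0.33, 0.59, 1.74, 0.25, 1.66, -1.34]
[0.398 0.303] 75 -1 50 -50 [0.45, 0.16, 2.12, -0.0, 0.86, 0.71] w+ [0.35, 0.13, 0.2] w- [0.45, 0.48, 0.2] q+ [0.07, 0.1, 2.43, 1.35, 0.84, -0.75] q- [0.67, 0.59, 1.74, -0.48, 1.58, 1.12]
[0.398 0.303] 90 -1 50 -50 [0.45, 0.16, 2.12, -0.0, 0.86, 0.45] w+ [0.4, 0.12, 0.2] w- [0.4, 0.49, 0.2] q+ [0.04, 0.19, 2.32, 1.14, 1.0, -0.8] q- [0.72, 0.55, 1.81, -0.61, 1.48, 1.01]
[0.398 0.303] 105 -1 50 -50 [0.45, 0.16, 2.12, -0.0, 0.86, 0.19] w+ [0.45, 0.13, 0.2] w- [0.35, 0.48, 0.2] q+ [0.05, 0.27, 2.21, 0.97, 1.14, -0.86] q- [0.77, 0.49, 1.9, -0.75, 1.36, 0.91]
[0.398 0.303] 120 -1 50 -50 [0.45, 0.16, 2.12, -0.0, 0.86, -0.08] w+ [0.49, 0.14, 0.2] w- [0.31, 0.46, 0.2] q+ [0.09, 0.35, 2.1, 0.81, 1.28, -0.93] q- [0.8, 0.42, 2.0, -0.9, 1.22, 0.83]
[0.398 0.303] 135 -1 50 -50 [0.45, 0.16, 2.12, -0.0, 0.86, -0.34] w+ [0.53, 0.17, 0.2] w- [0.27, 0.43, 0.2] q+ [0.13, 0.43, 1.99, 0.67, 1.39, -1.01] q- [0.82, 0.35, 2.1, 
[... 5248 characters left out ...]
.0, 0.95, -0.19] w+ [0.67, 0.15, 0.2] w- [0.49, 0.47, 0.2] q+ [0.07, 0.64, 1.65, 0.78, 1.39, -0.82] q- [0.62, 0.62, 1.68, -0.97, 1.18, 0.65]
[0.58 0.31] 135 -1 50 -50 [0.34, 0.46, 1.73, 0.0, 0.95, -0.45] w+ [0.71, 0.18, 0.2] w- [0.45, 0.44, 0.2] q+ [0.11, 0.72, 1.53, 0.64, 1.54, -0.92] q- [0.61, 0.55, 1.81, -1.12, 0.99, 0.58]
[0.58 0.31] 150 -1 50 -50 [0.34, 0.46, 1.73, 0.0, 0.95, -0.71] w+ [0.74, 0.22, 0.2] w- [0.42, 0.4, 0.2] q+ [0.16, 0.79, 1.41, 0.5, 1.68, -1.03] q- [0.59, 0.47, 1.93, -1.31, 0.79, 0.55]
[0.58 0.31] 165 -1 50 -45 [0.34, 0.46, 1.73, 0.0, 0.95, -0.97] w+ [0.76, 0.26, 0.2] w- [0.42, 0.35, 0.22] q+ [0.21, 0.84, 1.32, 0.36, 1.78, -1.18] q- [0.52, 0.38, 2.02, -1.36, 0.53, 0.36]
```

The knocked cup now stands at (0.398, 0.303). The arm can pivot its tool ±50° about it in the plane at azimuth 120°. The plan is: grip at +45°, tip 95° to lie on its side, let go, swing the open fingers back round it, regrip, and tip 85° to upright.

```bash
cat > rel.py <<'E'
from h import *
from kin import *
def tgt(c,phi,tilt,sgn,off):
    phi=np.deg2rad(phi);t=np.deg2rad(tilt)
    z=np.array([np.cos(phi)*np.sin(t),np.sin(phi)*np.sin(t),-np.cos(t)])
    y=sgn*np.array([-np.sin(phi),np.cos(phi),0]); return np.asarray(c)+off*z,frame(z,y)
def rel(poses,s=None):
    s=s or get_state(); p0=np.array(s['eef_pos']);R0=Ro.from_quat(s['tcp_rot']);q=np.array(s['qpos'])
    for p,R in poses:
        rv=(R*R0.inv()).as_rotvec(); q,e=ik(p,R,q)
        print('%.4f %.4f %.4f %.3f %.3f %.3f;'%(*(p-p0),*rv),' tgt',p.round(3),'q',q.round(2),'err %.0e'%e,'w',fk(q,True)[3].round(2))
E
python3 - <<'E'
from rel import *
c=[.398,.303,.046]
rel([tgt([.398,.303,.2],120,0,-1,0),tgt([.398,.303,.2],120,15,-1,-.03),tgt(c,120,45,-1,-.13),tgt(c,120,45,-1,-.06),tgt(c,120,45,-1,.013)])
E
```

```text
-0.1142 0.0229 -0.0286 0.002 -0.014 -1.134;  tgt [0.398 0.303 0.2  ] q [ 0.45 -0.08  2.03 -0.    1.19 -0.08] err 1e-09 w [0.4  0.3  0.45]
-0.1103 0.0162 0.0003 0.130 0.231 -1.128;  tgt [0.402 0.296 0.229] q [ 0.3  -0.11  2.02  0.27  1.3  -0.3 ] err 1e-12 w [0.43 0.24 0.47]
-0.0682 -0.0567 -0.0907 0.384 0.720 -1.077;  tgt [0.444 0.223 0.138] q [-0.06  0.19  2.03  0.64  1.45 -0.83] err 9e-13 w [0.53 0.07 0.31]
-0.0930 -0.0138 -0.1402 0.384 0.720 -1.077;  tgt [0.419 0.266 0.088] q [ 0.02  0.24  2.08  0.69  1.33 -0.85] err 4e-12 w [0.51 0.11 0.26]
-0.1188 0.0309 -0.1918 0.384 0.720 -1.077;  tgt [0.393 0.311 0.037] q [ 0.12  0.32  2.11  0.77  1.21 -0.88] err 7e-14 w [0.48 0.16 0.21]
```

>>> jog_arm(commands="-0.068 -0.057 -0.03 0.384 0.72 -1.077;-0.068 -0.057 -0.03 0.384 0.72 -1.077;-0.068 -0.057 -0.03 0.384 0.72 -1.077;-0.068 -0.057 -0.03 0.384 0.72 -1.077;-0.068 -0.057 -0.06 0.384 0.72 -1.077;-0.068 -0.057 -0.091 0.384 0.72 -1.077;-0.068 -0.057 -0.091 0.384 0.72 -1.077;-0.068 -0.057 -0.091 0.384 0.72 -1.077;-0.068 -0.057 -0.091 0.384 0.72 -1.077;-0.068 -0.057 -0.091 0.384 0.72 -1.077;-0.068 -0.057 -0.091 0.384 0.72 -1.077", gripper=100)

```text
time: 36.72
eef_pos: [0.4443, 0.2242, 0.1384]
tcp_rot: [0.461, 0.801, 0.192, -0.33]
contact_force: [0.0, 0.0, 0.2]
opening: 1.0
```

```bash
python3 st.py
python3 - <<'E'
from rel import *
c=cam('side','side26.png')
P=cloud(c)
m=(P[...,2]>.086)&(P[...,2]<.097)&(P[...,0]>.34)&(P[...,0]<.46)&(P[...,1]>.24)&(P[...,1]<.36)
Q=P[m];print('base disc',len(Q),cv2.minEnclosingCircle((Q[:,:2]*1000).astype(np.float32)))
c=[.398,.303,.046]
rel([tgt(c,120,45,-1,-.06),tgt(c,120,45,-1,.013)])
E
```

```text
t 36.73 p [0.4443 0.2242 0.1384] z [-0.353  0.611 -0.708] jaw deg 30.1 q [-0.055  0.187  2.029  0.638  1.453 -0.835] F [0.  0.  0.2] op 1.0
base disc 488 ((398.7974853515625, 303.2058410644531), 30.7819881439209)
-0.0249 0.0420 -0.0498 0.000 0.003 -0.002;  tgt [0.419 0.266 0.088] q [ 0.02  0.24  2.08  0.69  1.33 -0.85] err 5e-12 w [0.51 0.11 0.26]
-0.0507 0.0868 -0.1015 0.000 0.003 -0.002;  tgt [0.393 0.311 0.037] q [ 0.12  0.32  2.11  0.77  1.21 -0.88] err 7e-14 w [0.48 0.16 0.21]
```

>>> jog_arm(commands="-0.012 0.021 -0.025 0 0 0;-0.025 0.042 -0.05 0 0 0;-0.038 0.064 -0.076 0 0 0;-0.047 0.08 -0.094 0 0 0;-0.05 0.087 -0.1015 0 0 0;-0.05 0.087 -0.1015 0 0 0;-0.05 0.087 -0.1015 0 0 0")

```text
time: 37.65
eef_pos: [0.3951, 0.3106, 0.037]
tcp_rot: [0.461, 0.801, 0.192, -0.33]
contact_force: [0.6, -1.0, 0.2]
opening: 1.003
```

```bash
python3 st.py; python3 close.py side27.png 150 180 160 120;  python3 - <<'E'
from rel import *
c=cam('side'); P=cloud(c)
m=(P[...,2]>.086)&(P[...,2]<.097)&(P[...,0]>.34)&(P[...,0]<.46)&(P[...,1]>.24)&(P[...,1]<.36)
Q=P[m];print('base disc',len(Q),cv2.minEnclosingCircle((Q[:,:2]*1000).astype(np.float32)))
E
```

```text
t 37.65 p [0.3951 0.3106 0.037 ] z [-0.352  0.613 -0.708] jaw deg 30.0 q [ 0.116  0.321  2.109  0.767  1.208 -0.878] F [ 0.6 -1.   0.2] op 1.003
base disc 513 ((391.2032470703125, 278.5547790527344), 54.84147644042969)
```

The fingers straddle the upside-down cup at mid height. I close and lift.

>>> jog_arm(commands="0 0 0 0 0 0;0 0 0 0 0 0;0 0 0 0 0 0;0 0 0 0 0 0;0 0 0.02 0 0 0;0 0 0.05 0 0 0;0 0 0.08 0 0 0;0 0 0.1 0 0 0;0 0 0.1 0 0 0", gripper=55, grip_force=50)

```text
time: 38.88
eef_pos: [0.395, 0.3108, 0.1374]
tcp_rot: [0.461, 0.801, 0.192, -0.33]
contact_force: [0.4, 0.0, 0.8]
opening: 0.798
```

```bash
python3 st.py; python3 close.py side28.png 150 120 200 150
```

```text
t 38.88 p [0.395  0.3108 0.1374] z [-0.351  0.612 -0.708] jaw deg 30.0 q [ 0.117  0.128  2.099  0.727  1.356 -0.735] F [0.4 0.  0.8] op 0.798
```

Run:
```python
from rel import *
rel([tgt([.398,.303,.15],120,t,-1,.013) for t in(30,15,0,-15,-30,-40,-50)]+[tgt([.398,.303,.037],120,-50,-1,.013)])
```

```text
0.0007 -0.0020 0.0025 -0.227 -0.129 -0.001;  tgt [0.395 0.309 0.139] q [ 0.21  0.04  2.1   0.53  1.22 -0.56] err 8e-11 w [0.46 0.2  0.35]
0.0022 -0.0047 0.0012 -0.453 -0.260 -0.001;  tgt [0.396 0.306 0.137] q [ 0.32  0.    2.09  0.29  1.12 -0.34] err 1e-10 w [0.43 0.25 0.38]
0.0039 -0.0076 0.0008 -0.680 -0.391 -0.001;  tgt [0.398 0.303 0.137] q [ 0.45  0.    2.08 -0.    1.06 -0.08] err 2e-15 w [0.4  0.3  0.39]
0.0056 -0.0106 0.0012 -0.906 -0.522 -0.002;  tgt [0.4   0.3   0.137] q [ 0.57  0.04  2.06 -0.3   1.08  0.19] err 3e-15 w [0.37 0.36 0.38]
0.0072 -0.0133 0.0025 -1.133 -0.653 -0.002;  tgt [0.401 0.297 0.139] q [ 0.68  0.11  2.03 -0.57  1.16  0.43] err 2e-15 w [0.34 0.41 0.35]
0.0081 -0.0149 0.0038 -1.284 -0.741 -0.002;  tgt [0.402 0.296 0.14 ] q [ 0.75  0.17  2.01 -0.72  1.24  0.57] err 3e-13 w [0.32 0.43 0.33]
0.0089 -0.0163 0.0054 -1.435 -0.828 -0.002;  tgt [0.403 0.294 0.142] q [ 0.8   0.24  1.99 -0.86  1.34  0.68] err 8e-14 w [0.31 0.46 0.3 ]
0.0089 -0.0163 -0.1076 -1.435 -0.828 -0.002;  tgt [0.403 0.294 0.029] q [ 0.8   0.45  2.   -0.91  1.2   0.84] err 3e-15 w [0.31 0.46 0.19]
```

>>> jog_arm(commands="0.001 -0.001 0.002 -0.15 -0.087 0;0.001 -0.002 0.002 -0.3 -0.173 0;0.002 -0.005 0.001 -0.45 -0.26 0;0.003 -0.006 0.001 -0.6 -0.346 0;0.004 -0.008 0.001 -0.75 -0.433 0;0.0055 -0.01 0.001 -0.9 -0.52 0;0.0065 -0.012 0.002 -1.05 -0.606 0;0.0075 -0.014 0.003 -1.2 -0.693 0;0.008 -0.015 0.004 -1.32 -0.762 0;0.009 -0.016 0.005 -1.435 -0.828 0;0.009 -0.016 0.005 -1.435 -0.828 0;0.009 -0.016 0.005 -1.435 -0.828 0;0.009 -0.016 -0.04 -1.435 -0.828 0;0.009 -0.016 -0.07 -1.435 -0.828 0;0.009 -0.016 -0.07 -1.435 -0.828 0")

```text
time: 40.8
eef_pos: [0.4021, 0.2931, 0.0646]
tcp_rot: [0.453, 0.785, -0.213, 0.364]
contact_force: [0.6, -0.3, 0.5]
opening: 0.795
```

```bash
python3 st.py; python3 close.py side29.png 130 120 200 150
```

```text
t 40.8 p [0.4021 0.2931 0.0646] z [ 0.379 -0.665 -0.644] jaw deg 29.9 q [ 0.796  0.374  2.003 -0.889  1.246  0.785] F [ 0.6 -0.3  0.5] op 0.795
```

The cup is held mouth-right and nearly horizontal, with the mouth at (380,465). I lower it onto its side.

>>> jog_arm(commands="0 0 -0.015 0 0 0;0 0 -0.028 0 0 0;0 0 -0.035 0 0 0;0 0 -0.037 0 0 0;0 0 -0.037 0 0 0")

```text
time: 41.48
eef_pos: [0.4029, 0.2949, 0.0291]
tcp_rot: [0.453, 0.785, -0.212, 0.365]
contact_force: [-0.3, 0.0, -0.4]
opening: 0.798
```

```bash
python3 st.py
python3 - <<'E'
from h import *
P=cloud(cam('side'));m=(P[...,0]>.33)&(P[...,0]<.47)&(P[...,1]>.22)&(P[...,1]<.36)
c=cam('side');d=[x for x in cut_out('side','cup_mid')]
for x in d: 
    Q=cloud(c)[x['pixels']];print(round(x['conf'],2),np.nanpercentile(Q,[1,50,99],axis=0).round(3).tolist())
E
```

```text
t 41.48 p [0.4029 0.2949 0.0291] z [ 0.382 -0.663 -0.644] jaw deg 30.0 q [ 0.798  0.445  1.995 -0.909  1.205  0.842] F [-0.3  0.  -0.4] op 0.798
0.75 [[0.367, 0.248, 0.005], [0.395, 0.285, 0.057], [0.45, 0.34, 0.078]]
0.52 [[0.438, 0.42, 0.04], [0.46, 0.439, 0.066], [0.473, 0.462, 0.07]]
```

>>> jog_arm(commands="0 0 -0.002 0 0 0;0 0 -0.003 0 0 0;0 0 -0.003 0 0 0")

```text
time: 42.0
eef_pos: [0.4033, 0.295, 0.0278]
tcp_rot: [0.453, 0.785, -0.212, 0.367]
contact_force: [-2.0, 0.7, 6.2]
opening: 0.797
```

>>> jog_arm(commands="0 0 0 0 0 0;0 0 0 0 0 0;0 0 0 0 0 0;0 0 0 0 0 0", gripper=100)

```text
time: 42.5
eef_pos: [0.4028, 0.2947, 0.026]
tcp_rot: [0.453, 0.785, -0.212, 0.365]
contact_force: [0.0, 0.1, -0.1]
opening: 0.994
```

```bash
python3 st.py; python3 close.py side30.png 130 150 160 120
python3 - <<'E'
from rel import *
c=cam('side')
for x in cut_out('side','cup_mid'):
    Q=cloud(c)[x['pixels']];print(round(x['conf'],2),np.nanpercentile(Q,[1,50,99],axis=0).round(3).tolist())
E
```

```text
t 42.5 p [0.4028 0.2947 0.026 ] z [ 0.382 -0.663 -0.644] jaw deg 30.0 q [ 0.798  0.451  1.995 -0.91   1.202  0.846] F [ 0.   0.1 -0.1] op 0.994
0.75 [[0.365, 0.253, 0.001], [0.398, 0.293, 0.051], [0.457, 0.351, 0.073]]
0.67 [[0.448, 0.419, 0.049], [0.46, 0.438, 0.066], [0.473, 0.462, 0.069]]
0.27 [[0.596, -0.233, 0.063], [0.661, -0.134, 0.068], [0.75, 0.014, 0.111]]
```

```bash
cat > cupside.py <<'E'
from rel import *
c=cam('side');x=cut_out('side','cup_mid')
m=[d['pixels'] for d in x if abs(d['box'][0]-215)<40 and d['box'][1]>220][0]
col=c['frame'].astype(int); m&=(col[...,2]>col[...,0]+40)
Q=cloud(c)[m];Q=Q[~np.isnan(Q[:,0])]
from scipy.optimize import least_squares
# fit cone outer surface: axis point (x,y at mid), azimuth; axis elevation 5deg, mid height .0342
def res(v,Q):
    az=v[2];el=np.deg2rad(5); a=np.array([np.cos(az)*np.cos(el),np.sin(az)*np.cos(el),np.sin(el)])
    d=Q-np.array([v[0],v[1],.0342]); s=d@a; r=np.linalg.norm(d-np.outer(s,a),axis=1)
    return np.where(abs(s)<.05,r-(.034+s*8/92),.02)
r=least_squares(res,[.398,.303,np.deg2rad(-60)],args=(Q,),loss='soft_l1',f_scale=.002)
print(len(Q),'mid',r.x[:2].round(4),'mouth az',np.rad2deg(r.x[2]).round(1),'med|res|',np.median(abs(res(r.x,Q))).round(4))
az=r.x[2];el=np.deg2rad(5);a=np.array([np.cos(az)*np.cos(el),np.sin(az)*np.cos(el),np.sin(el)]);s=(Q-np.array([*r.x[:2],.0342]))@a
print('s range',np.percentile(s,[1,5,95,99]).round(4))
E
python3 cupside.py
```

```text
1396 mid [0.4092 0.3044] mouth az -60.0 med|res| 0.0013
s range [-0.0479 -0.0405  0.0388  0.0403]
```

Run:
```python
from rel import *
rel([tgt([.407,.308,.036],120,-50,-1,.011)]+[tgt([.412,.299,.037],120,t,-1,.011) for t in(-40,-30,-20,-10,0,10,20,30,42)])
```

```text
0.0083 0.0059 0.0029 -0.000 -0.002 -0.000;  tgt [0.411 0.301 0.029] q [ 0.8   0.46  1.97 -0.91  1.21  0.84] err 2e-11 w [0.32 0.47 0.19]
0.0127 -0.0019 0.0025 0.151 0.086 -0.000;  tgt [0.416 0.293 0.029] q [ 0.72  0.37  2.02 -0.8   1.08  0.71] err 5e-12 w [0.34 0.43 0.22]
0.0119 -0.0005 0.0014 0.302 0.173 -0.001;  tgt [0.415 0.294 0.027] q [ 0.66  0.31  2.05 -0.64  0.97  0.56] err 5e-11 w [0.35 0.4  0.24]
0.0110 0.0010 0.0006 0.453 0.260 -0.001;  tgt [0.414 0.296 0.027] q [ 0.59  0.26  2.07 -0.45  0.89  0.37] err 3e-11 w [0.37 0.37 0.26]
0.0101 0.0026 0.0001 0.604 0.347 -0.001;  tgt [0.413 0.297 0.026] q [ 0.51  0.22  2.09 -0.23  0.84  0.14] err 2e-13 w [0.39 0.33 0.27]
0.0091 0.0042 -0.0001 0.755 0.435 -0.001;  tgt [0.412 0.299 0.026] q [ 0.43  0.2   2.11 -0.    0.84 -0.1 ] err 4e-12 w [0.41 0.3  0.28]
0.0082 0.0059 0.0001 0.906 0.522 -0.001;  tgt [0.411 0.301 0.026] q [ 0.35  0.2   2.11  0.23  0.87 -0.33] err 9e-13 w [0.43 0.26 0.27]
0.0073 0.0075 0.0006 1.058 0.609 -0.001;  tgt [0.41  0.302 0.027] q [ 0.27  0.22  2.11  0.42  0.94 -0.53] err 8e-13 w [0.45 0.23 0.26]
0.0064 0.0090 0.0014 1.209 0.697 -0.001;  tgt [0.409 0.304 0.027] q [ 0.19  0.26  2.1   0.58  1.04 -0.7 ] err 3e-12 w [0.47 0.2  0.24]
0.0055 0.0106 0.0028 1.390 0.802 -0.001;  tgt [0.408 0.305 0.029] q [ 0.12  0.34  2.09  0.73  1.17 -0.85] err 5e-11 w [0.49 0.16 0.21]
```

>>> jog_arm(commands="0.008 0.006 0.003 0 0 0;0.008 0.006 0.003 0 0 0;0.0127 -0.002 0.003 0.15 0.086 0;0.012 -0.0005 0.003 0.3 0.173 0;0.011 0.001 0.003 0.45 0.26 0;0.01 0.0026 0.003 0.6 0.346 0;0.009 0.004 0.003 0.75 0.433 0;0.008 0.006 0.003 0.9 0.52 0;0.0073 0.0075 0.003 1.06 0.61 0;0.0064 0.009 0.003 1.21 0.697 0;0.0055 0.0106 0.003 1.39 0.802 0;0.0055 0.0106 0.003 1.39 0.802 0;0.0055 0.0106 0.003 1.39 0.802 0")

```text
time: 44.38
eef_pos: [0.4083, 0.3053, 0.0289]
tcp_rot: [0.467, 0.809, 0.179, -0.31]
contact_force: [0.1, 0.1, 0.1]
opening: 1.001
```

```bash
python3 st.py; python3 cupside.py; python3 close.py side31.png 130 150 160 120
```

```text
t 44.38 p [0.4083 0.3053 0.0289] z [-0.335  0.578 -0.744] jaw deg 30.1 q [ 0.121  0.335  2.087  0.729  1.174 -0.854] F [0.1 0.1 0.1] op 1.001
850 mid [0.4106 0.302 ] mouth az -60.2 med|res| 0.001
s range [-0.0521 -0.0481  0.0349  0.0373]
```

The cup has not moved and the fingers now surround it from the mouth side. I regrip and lift.

>>> jog_arm(commands="0 0 0 0 0 0;0 0 0 0 0 0;0 0 0 0 0 0;0 0 0 0 0 0;0 0 0.03 0 0 0;0 0 0.07 0 0 0;0 0 0.11 0 0 0;0 0 0.11 0 0 0;0 0 0.11 0 0 0", gripper=55)

```text
time: 45.65
eef_pos: [0.4076, 0.3053, 0.1382]
tcp_rot: [0.466, 0.809, 0.179, -0.311]
contact_force: [-0.4, -0.0, -1.0]
opening: 0.816
```

```bash
python3 st.py; python3 close.py side32.png 130 110 180 135
python3 - <<'E'
from rel import *
g=[.412,.299,.147]
rel([tgt(g,120,t,-1,.011) for t in(30,15,0,-15,-30,-43)])
E
```

```text
t 45.65 p [0.4076 0.3053 0.1382] z [-0.336  0.579 -0.743] jaw deg 30.1 q [ 0.12   0.132  2.074  0.683  1.34  -0.706] F [-0.4 -0.  -1. ] op 0.816
0.0020 -0.0015 -0.0001 -0.181 -0.107 -0.001;  tgt [0.409 0.304 0.137] q [ 0.19  0.07  2.08  0.53  1.23 -0.57] err 7e-12 w [0.47 0.2  0.35]
0.0033 -0.0038 -0.0012 -0.407 -0.238 -0.001;  tgt [0.411 0.301 0.136] q [ 0.31  0.03  2.07  0.28  1.12 -0.35] err 7e-11 w [0.44 0.25 0.38]
0.0047 -0.0062 -0.0016 -0.634 -0.369 -0.000;  tgt [0.412 0.299 0.136] q [ 0.43  0.02  2.06  0.    1.06 -0.1 ] err 1e-09 w [0.41 0.3  0.39]
0.0062 -0.0087 -0.0012 -0.861 -0.500 -0.000;  tgt [0.413 0.297 0.136] q [ 0.55  0.06  2.04 -0.3   1.07  0.17] err 1e-15 w [0.38 0.35 0.38]
0.0075 -0.0110 -0.0001 -1.087 -0.631 0.000;  tgt [0.415 0.294 0.137] q [ 0.66  0.12  2.02 -0.57  1.15  0.42] err 2e-15 w [0.35 0.4  0.35]
0.0085 -0.0127 0.0014 -1.284 -0.744 0.000;  tgt [0.416 0.293 0.139] q [ 0.74  0.2   1.99 -0.78  1.26  0.59] err 1e-11 w [0.33 0.44 0.32]
```

>>> jog_arm(commands="0.001 -0.001 0 -0.15 -0.087 0;0.002 -0.003 -0.001 -0.3 -0.174 0;0.003 -0.004 -0.001 -0.45 -0.261 0;0.0045 -0.006 -0.001 -0.6 -0.348 0;0.0055 -0.008 -0.001 -0.75 -0.435 0;0.0065 -0.009 -0.001 -0.9 -0.522 0;0.007 -0.0105 0 -1.05 -0.609 0;0.008 -0.012 0.001 -1.18 -0.684 0;0.0085 -0.0127 0.001 -1.284 -0.744 0;0.0085 -0.0127 0.001 -1.284 -0.744 0;0.0085 -0.0127 0.001 -1.284 -0.744 0;0.0085 -0.0127 -0.03 -1.284 -0.744 0;0.0085 -0.0127 -0.07 -1.284 -0.744 0;0.0085 -0.0127 -0.07 -1.284 -0.744 0;0.0085 -0.0127 -0.07 -1.284 -0.744 0")

```text
time: 47.58
eef_pos: [0.4179, 0.2929, 0.0707]
tcp_rot: [0.465, 0.806, -0.182, 0.318]
contact_force: [-0.6, -0.1, 0.4]
opening: 0.818
```

```bash
python3 st.py; python3 close.py side33.png 130 130 180 135
python3 - <<'E'
from h import *
c=cam('side');x=cut_out('side','cup_mid')
col=c['frame'].astype(int)
for d in x:
    m=d['pixels']&(col[...,2]>col[...,0]+40);Q=cloud(c)[m];print(round(d['conf'],2),np.round(d['box']),np.nanpercentile(Q,[1,50,99],axis=0).round(3).tolist())
E
```

```text
t 47.58 p [0.4179 0.2929 0.0707] z [ 0.344 -0.589 -0.731] jaw deg 30.1 q [ 0.74   0.32   2.007 -0.813  1.162  0.688] F [-0.6 -0.1  0.4] op 0.818
0.94 [215. 234.  40.  57.] [[0.381, 0.261, 0.028], [0.415, 0.286, 0.085], [0.451, 0.333, 0.115]]
0.61 [198. 213.  12.  10.] [[0.438, 0.419, 0.03], [0.445, 0.422, 0.041], [0.454, 0.427, 0.051]]
```

The cup is mouth up. I lower it to the bench.

>>> jog_arm(commands="0 0 -0.01 0 0 0;0 0 -0.017 0 0 0;0 0 -0.019 0 0 0;0 0 -0.02 0 0 0;0 0 -0.02 0 0 0")

```text
time: 48.35
eef_pos: [0.4169, 0.2927, 0.0494]
tcp_rot: [0.464, 0.806, -0.183, 0.318]
contact_force: [-1.6, 0.0, 1.5]
opening: 0.817
```

```bash
python3 st.py
cat > rim.py <<'E'
from h import *
c=cam('side');x=cut_out('side','cup_mid');col=c['frame'].astype(int)
for d in x[:2]:
    m=d['pixels']&(col[...,2]>col[...,0]+40);Q=cloud(c)[m];Q=Q[~np.isnan(Q[:,0])];print(round(d['conf'],2),np.round(d['box']),np.percentile(Q,[1,50,99],axis=0).round(3).tolist())
    zt=np.percentile(Q[:,2],99); T=Q[Q[:,2]>zt-.006]
    A=np.c_[T[:,:2],np.ones(len(T))];k=np.linalg.lstsq(A,T[:,2],rcond=None)[0];print('rim slope',k[:2].round(3),'circle',cv2.minEnclosingCircle((T[:,:2]*1000).astype(np.float32)))
E
python3 rim.py
```

```text
t 48.35 p [0.4169 0.2927 0.0494] z [ 0.343 -0.59  -0.731] jaw deg 30.1 q [ 0.741  0.359  2.008 -0.826  1.137  0.718] F [-1.6  0.   1.5] op 0.817
0.75 [215. 242.  40.  56.] [[0.38, 0.261, 0.006], [0.414, 0.286, 0.063], [0.45, 0.333, 0.094]]
rim slope [-0.02  -0.003] circle ((414.2217712402344, 296.5559997558594), 38.30563735961914)
0.52 [202. 221.  13.  11.] [[0.407, 0.332, 0.005], [0.443, 0.42, 0.018], [0.459, 0.427, 0.092]]
rim slope [ 0.405 -1.129] circle ((407.477783203125, 332.2602233886719), 2.755739688873291)
```

>>> jog_arm(commands="0 0 -0.001 0 0 0;0 0 -0.001 0 0 0;0 0 -0.001 0 0 0;0 0 -0.001 0 0 0;0 0 -0.001 0 0 0;-0.01 0.017 0.021 0 0 0;-0.024 0.041 0.051 0 0 0;-0.038 0.065 0.08 0 0 0;-0.048 0.082 0.102 0 0 0;-0.048 0.082 0.15 0 0 0;-0.048 0.082 0.17 0 0 0", gripper=100)

```text
time: 49.82
eef_pos: [0.3695, 0.3758, 0.222]
tcp_rot: [0.465, 0.806, -0.18, 0.318]
contact_force: [0.8, 0.5, -0.9]
opening: 1.0
```

```bash
python3 st.py; python3 rim.py; python3 close.py side34.png 110 110 240 180
```

```text
t 49.83 p [0.3695 0.3758 0.222 ] z [ 0.346 -0.587 -0.732] jaw deg 30.2 q [ 0.903  0.184  1.845 -0.692  1.469  0.58 ] F [ 0.8  0.5 -0.9] op 1.0
0.94 [195. 209.  28.  37.] [[0.428, 0.416, 0.003], [0.445, 0.427, 0.048], [0.471, 0.46, 0.069]]
rim slope [-0.065 -0.147] circle ((431.2305603027344, 397.5142822265625), 73.61540222167969)
0.92 [214. 243.  39.  53.] [[0.379, 0.261, 0.006], [0.411, 0.286, 0.062], [0.449, 0.332, 0.093]]
rim slope [-0.013 -0.026] circle ((413.3152770996094, 296.4359130859375), 37.92716979980469)
```

The cup stands mouth up at about (0.413, 0.296), with the mouth at (340,382). Next I measure the dowels in both views.

```bash
cat > dow.py <<'E'
from h import *
for n in('top','side'):
    P=np.mean([cloud(cam(n)) for _ in range(4)],0); L=toL(P)*1000
    inb=(L[...,0]>-138)&(L[...,0]<-28)&(abs(L[...,1])<101)
    fl=np.median(L[...,2][inb&(L[...,2]<44)])
    m=(inb&(L[...,2]>fl+4)&(L[...,2]<fl+16)).astype(np.uint8)
    k,lab,st,ce=cv2.connectedComponentsWithStats(m)
    print(n,'floor',fl.round(1))
    for i in range(1,k):
        if st[i,4]<15: continue
        Q=P[lab==i]; r=cv2.minAreaRect((Q[:,:2]*1000).astype(np.float32)); b=cv2.boxPoints(r)
        e=b[1]-b[0] if np.linalg.norm(b[1]-b[0])>np.linalg.norm(b[2]-b[1]) else b[2]-b[1]
        print(' n',st[i,4],'c',np.round(r[0],1),'size',np.round(r[1],1),'long az',np.rad2deg(np.arctan(e[1]/e[0])).round(1),'ztop',np.percentile(Q[:,2],90).round(4),'L',toL(np.array([*r[0],0])/1000).round(3))
E
python3 dow.py
```

```text
top floor 39.8
 n 108 c [ 546.4 -221.1] size [54.8  9.6] long az 7.9 ztop 0.0505 L [-0.089 -0.075  0.   ]
 n 98 c [ 532.9 -123.2] size [54.   7.1] long az 1.1 ztop 0.0504 L [-0.093  0.024  0.   ]
side floor 40.2
 n 148 c [ 532.6 -122.9] size [ 9.6 55.4] long az -0.2 ztop 0.0502 L [-0.094  0.025  0.   ]
 n 167 c [ 545.8 -219.9] size [55.2 10. ] long az 8.5 ztop 0.0504 L [-0.089 -0.073  0.   ]
```

```bash
cat > down.py <<'E'
from rel import *
import sys
def dn(x,y,z,jaw):
    j=np.deg2rad(jaw); return np.array([x,y,z]),frame(np.array([0,0,-1.]),np.array([np.cos(j),np.sin(j),0]))
if __name__=='__main__':
    v=list(map(float,sys.argv[1:])); rel([dn(*v[i:i+4]) for i in range(0,len(v),4)])
E
python3 down.py .5327 -.123 .2 90.5; python3 down.py .5327 -.123 .2 -89.5 .413 .2965 .22 -89.5
```

```text
0.1640 -0.4973 -0.0181 0.390 0.682 1.002;  tgt [ 0.533 -0.123  0.2  ] q [-0.41  0.03  1.92  0.    1.19 -1.99] err 1e-09 w [ 0.53 -0.12  0.45]
0.1640 -0.4973 -0.0181 0.781 -0.447 -1.973;  tgt [ 0.533 -0.123  0.2  ] q [-0.41  0.03  1.92 -0.    1.19  1.15] err 8e-16 w [ 0.53 -0.12  0.45]
0.0443 -0.0778 0.0019 0.781 -0.447 -1.973;  tgt [0.413 0.296 0.22 ] q [ 0.42 -0.08  1.99  0.    1.23  1.98] err 7e-13 w [0.41 0.3  0.47]
```

>>> jog_arm(commands="0.02 -0.05 0.03 0.1 0.17 0.25;0.04 -0.1 0.03 0.2 0.34 0.5;0.06 -0.16 0.03 0.3 0.51 0.75;0.08 -0.22 0.03 0.39 0.682 1.002;0.1 -0.28 0.03 0.39 0.682 1.002;0.12 -0.34 0.03 0.39 0.682 1.002;0.14 -0.4 0.02 0.39 0.682 1.002;0.16 -0.46 0 0.39 0.682 1.002;0.164 -0.497 -0.018 0.39 0.682 1.002;0.164 -0.497 -0.06 0.39 0.682 1.002;0.164 -0.497 -0.09 0.39 0.682 1.002;0.164 -0.497 -0.09 0.39 0.682 1.002;0.164 -0.497 -0.09 0.39 0.682 1.002;0.164 -0.497 -0.09 0.39 0.682 1.002;0.164 -0.497 -0.09 0.39 0.682 1.002;0.164 -0.497 -0.09 0.39 0.682 1.002", gripper=24)

```text
time: 52.38
eef_pos: [0.5334, -0.1218, 0.1304]
tcp_rot: [-0.005, 1.0, 0.0, 0.001]
contact_force: [0.0, 0.1, -0.3]
opening: 0.239
```

```bash
python3 st.py; python3 down.py .5327 -.123 .0425 90.5; python3 close.py side35.png 330 170 200 150
```

```text
t 52.38 p [ 0.5334 -0.1218  0.1304] z [ 0.002  0.001 -1.   ] jaw deg 90.5 q [-4.100e-01  1.130e-01  1.975e+00  1.000e-03  1.053e+00 -1.991e+00] F [ 0.   0.1 -0.3] op 0.239
-0.0007 -0.0012 -0.0879 -0.001 0.002 -0.000;  tgt [ 0.533 -0.123  0.042] q [-0.41  0.24  2.01 -0.    0.89 -1.99] err 2e-10 w [ 0.53 -0.12  0.29]
```

>>> jog_arm(commands="-0.0007 -0.001 -0.03 0 0 0;-0.0007 -0.001 -0.06 0 0 0;-0.0007 -0.001 -0.08 0 0 0;-0.0007 -0.001 -0.0875 0 0 0;-0.0007 -0.001 -0.0875 0 0 0;-0.0007 -0.001 -0.0875 0 0 0")

```text
time: 53.18
eef_pos: [0.533, -0.1236, 0.0427]
tcp_rot: [-0.004, 1.0, 0.0, 0.001]
contact_force: [-0.1, 0.1, 0.0]
opening: 0.242
```

```bash
python3 st.py; python3 close.py side36.png 350 230 160 120
```

```text
t 53.17 p [ 0.533  -0.1236  0.0427] z [ 0.001  0.001 -1.   ] jaw deg 90.5 q [-4.140e-01  2.440e-01  2.012e+00  1.000e-03  8.850e-01 -1.994e+00] F [-0.1  0.1  0. ] op 0.242
```

The fingers straddle the left dowel, its end showing at (262,495). I grip and lift.

>>> jog_arm(commands="0 0 0 0 0 0;0 0 0 0 0 0;0 0 0 0 0 0;0 0 0 0 0 0;0 0 0.04 0 0 0;0 0 0.1 0 0 0;0 0 0.16 0 0 0;0 0 0.16 0 0 0;0 0 0.16 0 0 0", gripper=0, grip_force=60)

```text
time: 54.35
eef_pos: [0.5317, -0.1231, 0.2009]
tcp_rot: [-0.004, 1.0, 0.001, -0.001]
contact_force: [0.6, 0.9, -0.9]
opening: 0.093
```

```bash
python3 st.py; python3 close.py side37.png 330 130 200 150; python3 down.py .4135 .2965 .205 90.5 .4135 .2965 .105 90.5  .4135 .2965 .205 60
```

```text
t 54.35 p [ 0.5317 -0.1231  0.2009] z [-0.001  0.002 -1.   ] jaw deg 90.5 q [-4.140e-01  3.000e-02  1.923e+00  1.000e-03  1.190e+00 -1.993e+00] F [ 0.6  0.9 -0.9] op 0.093
-0.1176 0.4194 0.0053 -0.003 -0.003 0.001;  tgt [0.414 0.296 0.205] q [ 0.42 -0.06  2.    0.    1.2  -1.16] err 6e-13 w [0.41 0.3  0.45]
-0.1176 0.4194 -0.0947 -0.003 -0.003 0.001;  tgt [0.414 0.296 0.105] q [ 0.42  0.07  2.08 -0.    1.   -1.16] err 1e-15 w [0.41 0.3  0.35]
-0.1176 0.4194 0.0053 -0.004 -0.003 -0.532;  tgt [0.414 0.296 0.205] q [ 0.42 -0.06  2.   -0.    1.2  -0.62] err 2e-15 w [0.41 0.3  0.45]
```

>>> jog_arm(commands="-0.018 0.06 0.005 0 0 0;-0.035 0.12 0.005 0 0 0;-0.053 0.18 0.005 0 0 0;-0.07 0.24 0.005 0 0 0;-0.087 0.3 0.005 0 0 0;-0.105 0.36 0.005 0 0 0;-0.118 0.419 0.005 0 0 0;-0.118 0.419 0.005 0 0 0;-0.118 0.419 -0.04 0 0 0;-0.118 0.419 -0.07 0 0 0;-0.118 0.419 -0.07 0 0 0;-0.118 0.419 -0.07 0 0 0")

```text
time: 55.9
eef_pos: [0.4147, 0.2952, 0.1319]
tcp_rot: [-0.004, 1.0, 0.001, -0.0]
contact_force: [-0.1, -0.1, -0.3]
opening: 0.092
```

```bash
python3 st.py; python3 close.py side38.png 130 130 200 150
```

```text
t 55.9 p [0.4147 0.2952 0.1319] z [-0.     0.001 -1.   ] jaw deg 90.4 q [ 4.180e-01  2.700e-02  2.063e+00  2.000e-03  1.052e+00 -1.160e+00] F [-0.1 -0.1 -0.3] op 0.092
```

>>> jog_arm(commands="-0.001 0.001 -0.02 0 0 0;-0.001 0.001 -0.037 0 0 0;-0.001 0.001 -0.047 0 0 0;-0.001 0.001 -0.047 0 0 0;-0.001 0.001 -0.047 0 0 0")

```text
time: 56.58
eef_pos: [0.4136, 0.2969, 0.0852]
tcp_rot: [-0.004, 1.0, 0.001, 0.0]
contact_force: [-0.7, 0.8, -0.3]
opening: 0.088
```

>>> jog_arm(commands="0 0 0 0 0 0;0 0 0 0 0 0;0 0 0 0 0 0;0 0 0.03 0 0 0;0 0 0.08 0 0 0;0 0 0.12 0 0 0;0 0 0.12 0 0 0", gripper=26)

```text
time: 57.45
eef_pos: [0.4155, 0.2978, 0.2092]
tcp_rot: [-0.004, 1.0, 0.003, 0.004]
contact_force: [-0.2, 0.7, 0.3]
opening: 0.261
```

```bash
python3 st.py; python3 rim.py; python3 close.py side39.png 130 130 200 150; python3 down.py .5461 -.2205 .205 98.2 .5461 -.2205 .0425 98.2;python3 dow.py
```

```text
t 57.45 p [0.4155 0.2978 0.2092] z [ 0.008  0.005 -1.   ] jaw deg 90.5 q [ 4.220e-01 -6.500e-02  2.001e+00  2.000e-03  1.196e+00 -1.157e+00] F [-0.2  0.7  0.3] op 0.261
0.86 [216. 242.  36.  53.] [[0.379, 0.261, 0.006], [0.411, 0.287, 0.063], [0.449, 0.333, 0.093]]
rim slope [-0.02  -0.021] circle ((413.95916748046875, 296.92236328125), 38.48151779174805)
0.84 [197. 209.  28.  33.] [[0.429, 0.418, 0.005], [0.445, 0.428, 0.048], [0.47, 0.459, 0.069]]
rim slope [-0.016 -0.006] circle ((453.3234558105469, 441.23687744140625), 22.698598861694336)
0.1337 -0.5169 0.0016 -0.000 -0.002 0.135;  tgt [ 0.546 -0.22   0.205] q [-0.56  0.12  1.82 -0.    1.2  -2.27] err 2e-13 w [ 0.55 -0.22  0.45]
0.1337 -0.5169 -0.1609 -0.000 -0.002 0.135;  tgt [ 0.546 -0.22   0.042] q [-0.56  0.32  1.91 -0.    0.91 -2.27] err 3e-13 w [ 0.55 -0.22  0.29]
top floor 39.8
 n 110 c [ 546.5 -221.5] size [54.9  9.9] long az 9.0 ztop 0.0504 L [-0.089 -0.075  0.   ]
side floor 40.2
 n 167 c [ 546.2 -219.9] size [55.6  9.9] long az 8.5 ztop 0.0506 L [-0.089 -0.073  0.   ]
```

>>> jog_arm(commands="0.015 -0.06 0.005 0 0 0.02;0.03 -0.12 0.005 0 0 0.04;0.045 -0.18 0.005 0 0 0.06;0.06 -0.24 0.005 0 0 0.08;0.078 -0.3 0.005 0 0 0.1;0.095 -0.36 0.005 0 0 0.12;0.11 -0.42 0.005 0 0 0.14;0.125 -0.48 0.005 0 0 0.14;0.1335 -0.517 0 0 0 0.14;0.1335 -0.517 -0.03 0 0 0.14;0.1335 -0.517 -0.08 0 0 0.14;0.1335 -0.517 -0.09 0 0 0.14;0.1335 -0.517 -0.09 0 0 0.14", gripper=20)

```text
time: 59.62
eef_pos: [0.5466, -0.2201, 0.1145]
tcp_rot: [-0.074, 0.997, 0.001, -0.001]
contact_force: [-0.1, 0.5, 1.1]
opening: 0.198
```

```bash
python3 st.py; python3 down.py .5463 -.2207 .0425 98.6; python3 close.py side40.png 360 200 200 150
python3 - <<'E'
from h import *
c=cam('top');f=c['frame'][260:360,190:290];cv2.imwrite('pics/top40.png',cv2.resize(f,None,fx=5.5,fy=5.5,interpolation=cv2.INTER_CUBIC)[:,:,::-1])
E
```

```text
t 59.62 p [ 0.5466 -0.2201  0.1145] z [-0.002  0.002 -1.   ] jaw deg 98.5 q [-5.550e-01  2.240e-01  1.879e+00  1.000e-03  1.041e+00 -2.275e+00] F [-0.1  0.5  1.1] op 0.198
-0.0003 -0.0006 -0.0720 -0.002 -0.002 0.002;  tgt [ 0.546 -0.221  0.042] q [-0.56  0.33  1.91 -0.    0.91 -2.28] err 1e-12 w [ 0.55 -0.22  0.29]
```

The first dowel lies in the cup, at (230,185) in the top crop. Before going down near the right rail I check the height of the gripper's right linkage.

Run:
```python
from h import *
s=get_state();p=np.array(s['eef_pos'])
P=np.concatenate([cloud(cam('side')).reshape(-1,3) for _ in range(3)]);P=P[~np.isnan(P[:,0])]
j=np.deg2rad(98.5);y=np.array([np.cos(j),np.sin(j),0]);x=np.array([-y[1],y[0],0]);D=P-p
a=D@y;b=D@x;h=D[:,2]
m=(abs(b)<.03)&(h>-.02)&(h<.12)
for l in range(-80,85,6):
    k=m&(a*1000>=l)&(a*1000<l+6); print(l,k.sum(),(h[k].min()*1000).round(0) if k.any() else '',np.percentile(h[k],3).round(3) if k.any() else '')
```

```text
-80 0  
-74 0  
-68 21 91.0 0.091
-62 244 81.0 0.084
-56 338 70.0 0.074
-50 369 60.0 0.065
-44 471 48.0 0.054
-38 453 45.0 0.049
-32 387 42.0 0.047
-26 427 13.0 0.021
-20 616 7.0 0.011
-14 598 2.0 0.007
-8 211 4.0 0.012
-2 176 73.0 0.075
4 261 1.0 0.006
10 657 -2.0 0.006
16 476 5.0 0.01
22 306 10.0 0.019
28 339 43.0 0.047
34 381 45.0 0.049
40 471 48.0 0.053
46 327 60.0 0.062
52 270 69.0 0.072
58 212 77.0 0.081
64 24 90.0 0.09
70 0  
76 0  
82 0
```

>>> jog_arm(commands="0 0.0005 -0.03 0 0 0;0 0.0005 -0.055 0 0 0;0 0.0005 -0.068 0 0 0;0 0.0005 -0.0715 0 0 0;0 0.0005 -0.0715 0 0 0;0 0.0005 -0.0715 0 0 0")

```text
time: 60.62
eef_pos: [0.5475, -0.2203, 0.0444]
tcp_rot: [-0.074, 0.997, 0.0, 0.001]
contact_force: [-0.0, -0.3, -0.4]
opening: 0.201
```

>>> jog_arm(commands="0 0 0 0 0 0;0 0 0 0 0 0;0 0 0 0 0 0;0 0 0 0 0 0;0 0 0.04 0 0 0;0 0 0.1 0 0 0;0 0 0.16 0 0 0;0 0 0.16 0 0 0;0 0 0.16 0 0 0", gripper=0, grip_force=60)

```text
time: 61.75
eef_pos: [0.5462, -0.2195, 0.2024]
tcp_rot: [-0.074, 0.997, 0.001, -0.001]
contact_force: [-1.2, -0.1, -0.9]
opening: 0.092
```

```bash
python3 st.py; python3 close.py side41.png 360 150 200 150; python3 down.py .4135 .2965 .205 98.5 .4135 .2965 .13 98.5
```

```text
t 61.75 p [ 0.5462 -0.2195  0.2024] z [-0.001  0.002 -1.   ] jaw deg 98.5 q [-5.550e-01  1.250e-01  1.820e+00  1.000e-03  1.199e+00 -2.274e+00] F [-1.2 -0.1 -0.9] op 0.092
-0.1322 0.5157 0.0039 -0.003 -0.004 0.000;  tgt [0.414 0.296 0.205] q [ 0.42 -0.06  2.    0.    1.2  -1.3 ] err 8e-11 w [0.41 0.3  0.45]
-0.1322 0.5157 -0.0711 -0.003 -0.004 0.000;  tgt [0.414 0.296 0.13 ] q [ 0.42  0.03  2.06 -0.    1.05 -1.3 ] err 4e-10 w [0.41 0.3  0.38]
```

The second dowel is held. I carry it to the cup.

>>> jog_arm(commands="-0.014 0.06 0.004 0 0 0;-0.03 0.12 0.004 0 0 0;-0.046 0.18 0.004 0 0 0;-0.06 0.24 0.004 0 0 0;-0.076 0.3 0.004 0 0 0;-0.092 0.36 0.004 0 0 0;-0.107 0.42 0.004 0 0 0;-0.122 0.48 0.004 0 0 0;-0.132 0.516 0.004 0 0 0;-0.132 0.516 0.004 0 0 0;-0.132 0.516 -0.04 0 0 0;-0.132 0.516 -0.07 0 0 0;-0.132 0.516 -0.07 0 0 0;-0.132 0.516 -0.07 0 0 0")

```text
time: 63.55
eef_pos: [0.4153, 0.2957, 0.1336]
tcp_rot: [-0.073, 0.997, 0.001, -0.0]
contact_force: [-0.4, -0.5, 0.2]
opening: 0.088
```

```bash
python3 st.py; python3 rim.py; python3 close.py side42.png 130 130 200 150
```

```text
t 63.55 p [0.4153 0.2957 0.1336] z [-0.     0.001 -1.   ] jaw deg 98.4 q [ 4.190e-01  2.700e-02  2.060e+00  2.000e-03  1.055e+00 -1.300e+00] F [-0.4 -0.5  0.2] op 0.088
0.86 [216. 241.  38.  56.] [[0.379, 0.261, 0.005], [0.411, 0.286, 0.063], [0.449, 0.332, 0.093]]
rim slope [-0.015 -0.027] circle ((414.6109619140625, 296.2716369628906), 39.25352478027344)Traceback (most recent call last):
  File "rim.py", line 4, in <module>
    m=d['pixels']&(col[...,2]>col[...,0]+40);Q=cloud(c)[m];Q=Q[~np.isnan(Q[:,0])];print(round(d['conf'],2),np.round(d['box']),np.percentile(Q,[1,50,99],axis=0).round(3).tolist())
                                                                                                                              ~~~~~~~~~~~~~^^^^^^^^^^^^^^^^^^^^
    return _quantile_unchecked(
        a, q, axis, out, overwrite_input, method, keepdims, weights)
    return _ureduce(a,
                    func=_quantile_ureduce_func,
    ...<5 lines>...
                    overwrite_input=overwrite_input,
                    method=method)
    r = func(a, **kwargs)
    result = _quantile(arr,
                       quantiles=q,
    ...<2 lines>...
                       out=out,
                       weights=wgt)
    slices_having_nans = np.isnan(arr[-1, ...])
                                  ~~~^^^^^^^^^
IndexError: index -1 is out of bounds for axis 0 with size 0
```

>>> jog_arm(commands="-0.001 0.001 -0.02 0 0 0; -0.001 0.001 -0.048 0 0 0; -0.001 0.001 -0.048 0 0 0")

```text
time: 64.08
eef_pos: [0.4126, 0.2966, 0.0841]
tcp_rot: [-0.074, 0.997, 0.0, -0.002]
contact_force: [-0.2, 0.0, -0.5]
opening: 0.091
```

>>> jog_arm(commands="0 0 0 0 0 0; 0 0 0 0 0 0; 0 0 0 0 0 0; 0 0 0.05 0 0 0; 0 0 0.1 0 0 0; 0 0 0.13 0 0 0; 0 0 0.13 0 0 0", gripper=26)

```text
time: 64.95
eef_pos: [0.4155, 0.2981, 0.2189]
tcp_rot: [-0.074, 0.997, 0.002, 0.003]
contact_force: [-1.3, -0.9, -0.9]
opening: 0.261
```

>>> jog_arm(commands="0.05 0 0.06 0 0 0; 0.1 0 0.08 0 0 0; 0.15 0 0.08 0 0 0; 0.15 0 0.08 0 0 0; 0.15 0 0.08 0 0 0")

```text
time: 65.58
eef_pos: [0.5629, 0.2969, 0.2926]
tcp_rot: [-0.074, 0.997, 0.0, -0.002]
contact_force: [-0.0, -0.4, 0.7]
opening: 0.265
```

```bash
python3 dow.py 2>&1 | tail -8
python3 - <<'E'
from h import *
import cv2
c=cam('top','pics/top50.png'); f=c['frame'][240:380,170:310]
cv2.imwrite('pics/cup50.png',cv2.resize(f[:,:,::-1],None,fx=4,fy=4))
s=cam('side','pics/side50.png')
E
python3 prof.py | tail -12; cat down.py prof.py
```

```text
top floor 39.8
side floor 40.2
126 [(-155, 79), (-145, 90), (-135, 89), (-125, 89), (-115, 87), (-105, 89), (-95, 87), (-85, 88), (-75, 88), (-65, 88), (-55, 86), (-45, 89), (-35, 87), (-25, 82), (-15, 97), (-5, 112), (5, 83), (15, 77), (25, 76)]
136 [(-155, 78), (-145, 90), (-135, 91), (-125, 91), (-115, 91), (-105, 91), (-95, 91), (-85, 92), (-75, 91), (-65, 92), (-55, 92), (-45, 92), (-35, 92), (-25, 92), (-15, 100), (-5, 113), (5, 0), (15, 76), (25, 76)]
146 [(-155, 79), (-145, 90), (-135, 91), (-125, 91), (-115, 91), (-105, 91), (-95, 92), (-85, 91), (-75, 92), (-65, 92), (-55, 92), (-45, 92), (-35, 92), (-25, 91), (-15, 99), (-5, 112), (5, 0), (15, 0), (25, 77)]
from rel import *
import sys
def dn(x,y,z,jaw):
    j=np.deg2rad(jaw); return np.array([x,y,z]),frame(np.array([0,0,-1.]),np.array([np.cos(j),np.sin(j),0]))
if __name__=='__main__':
    v=list(map(float,sys.argv[1:])); rel([dn(*v[i:i+4]) for i in range(0,len(v),4)])
from h import *
c=cam('side'); P=toL(cloud(c))*1000
for y0 in range(126,156,10):
    o=[]
    for x in range(-155,30,10):
        m=(P[...,0]>=x)&(P[...,0]<x+10)&(P[...,1]>=y0)&(P[...,1]<y0+10)&(P[...,2]>60)&(P[...,2]<125)
        o.append((x,int(np.median(P[...,2][m])) if m.any() else 0))
    print(y0,o)
```

View pics/cup50.png

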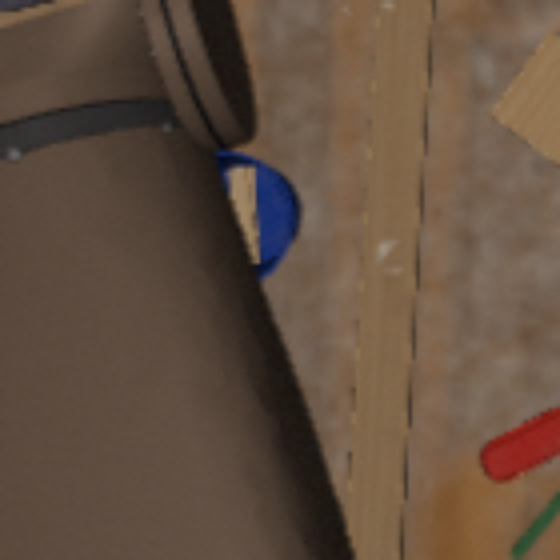

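```bash
python3 - <<'E'
from h import *
for L in [(-75,145,100),(-77,143,100)]: print(toW(np.array(L)/1000.))
E
python3 down.py 0.5385 -0.0015 0.25 95.1 0.5385 -0.0015 0.11 95.1
```

```text
[ 0.54040725 -0.00124112  0.1       ]
[ 0.53859295 -0.00341099  0.1       ]
-0.0250 -0.2988 -0.0454 -0.001 -0.000 -0.059;  tgt [ 0.538 -0.002  0.25 ] q [-0.19 -0.03  1.89  0.    1.28 -1.85] err 2e-15 w [ 0.54 -0.    0.5 ]
-0.0250 -0.2988 -0.1854 -0.001 -0.000 -0.059;  tgt [ 0.538 -0.002  0.11 ] q [-0.19  0.12  2.01 -0.    1.01 -1.85] err 2e-13 w [ 0.54 -0.    0.36]
```

>>> jog_arm(commands="0 -0.06 0 0 0 0; -0.01 -0.12 0 0 0 -0.03; -0.02 -0.18 0 0 0 -0.059; -0.025 -0.24 0 0 0 -0.059; -0.025 -0.2988 -0.02 -0.001 0 -0.059; -0.025 -0.2988 -0.0454 -0.001 0 -0.059; -0.025 -0.2988 -0.1 -0.001 0 -0.059; -0.025 -0.2988 -0.13 -0.001 0 -0.059; -0.025 -0.2988 -0.13 -0.001 0 -0.059", gripper=53)

```text
time: 67.25
eef_pos: [0.5366, -0.0013, 0.1622]
tcp_rot: [-0.044, 0.999, 0.001, -0.003]
contact_force: [-0.6, 0.0, -0.3]
opening: 0.53
```

```bash
python3 - <<'E'
from h import *
import cv2
c=vision.read_camera('top'); f=c['frame'][240:380,170:310]
cv2.imwrite('pics/cup51.png',cv2.resize(f[:,:,::-1],None,fx=4,fy=4))
s=vision.read_camera('side'); cv2.imwrite('pics/side51.png',s['frame'][:,:,::-1])
E
python3 prof.py
python3 down.py 0.5395 -0.002 0.09 95.1
```

```text
126 [(-155, 80), (-145, 90), (-135, 89), (-125, 87), (-115, 86), (-105, 87), (-95, 89), (-85, 87), (-75, 87), (-65, 89), (-55, 88), (-45, 87), (-35, 88), (-25, 83), (-15, 97), (-5, 111), (5, 83), (15, 76), (25, 75)]
136 [(-155, 79), (-145, 89), (-135, 91), (-125, 91), (-115, 91), (-105, 91), (-95, 92), (-85, 91), (-75, 91), (-65, 91), (-55, 91), (-45, 92), (-35, 92), (-25, 92), (-15, 98), (-5, 112), (5, 0), (15, 75), (25, 76)]
146 [(-155, 79), (-145, 90), (-135, 91), (-125, 91), (-115, 92), (-105, 91), (-95, 91), (-85, 91), (-75, 92), (-65, 92), (-55, 92), (-45, 92), (-35, 92), (-25, 91), (-15, 90), (-5, 0), (5, 0), (15, 0), (25, 76)]
-0.0005 -0.0002 -0.0772 0.000 0.003 -0.000;  tgt [ 0.54  -0.002  0.09 ] q [-0.19  0.15  2.01 -0.    0.97 -1.85] err 8e-11 w [ 0.54 -0.    0.34]
```

View pics/cup51.png

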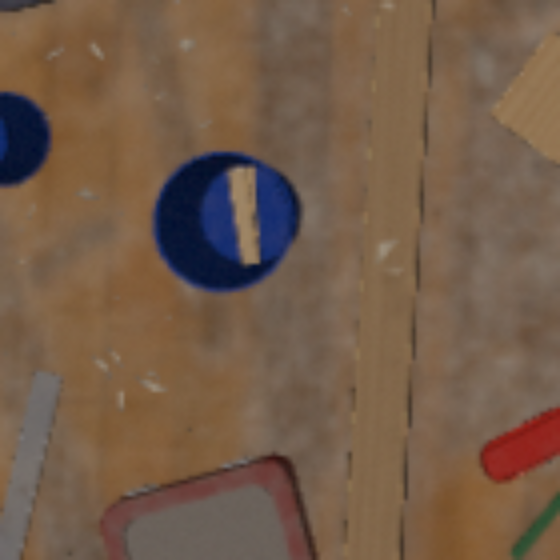

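View pics/side51.png

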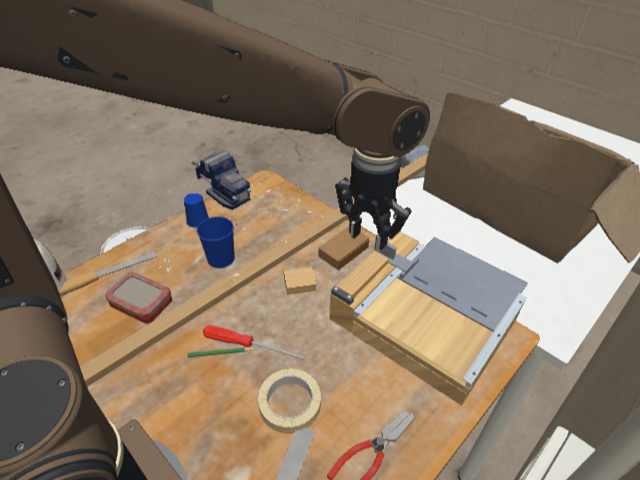

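Run:
```python
from h import *
import cv2
c=vision.read_camera('top')
f=c['frame'][275:315,205:250]
cv2.imwrite('pics/cup52.png',cv2.resize(f[:,:,::-1],None,fx=14,fy=14,interpolation=cv2.INTER_CUBIC))
P=cloud(c)
Z=(P[...,2]*1000)[278:310:2,212:246]
np.set_printoptions(linewidth=220)
print(np.nan_to_num(Z).astype(int))
```

```text
[[-2 -1 -4 -1  5 -2  2  1 -1  0 92 92 88 91 89 93 90 92 90 -2 -2  1  4 -4  0  2 -4  0 -2 -1 -2 -3  0  0]
 [-2 -2  2  0 -1 89 91 89 86 80 75 68 63 58 53 51 41 39 40 50 88 91 91  2 -1 -2  0  1  2  3 -1  1  3  1]
 [-4  0 91 92 90 80 76 65 63 51 45 36 30 20 12  5 24 25 27 19 13  8  2  3 95 94 33 -2 -4 -5  0  1 -4  3]
 [90 93 90 80 73 63 57 48 41 29 24 14  5  3  4 29 23 26 24 22 16  9  5  5  4  3 89 90 42  0  1  1  1 -1]
 [92 82 79 67 60 51 45 35 26 17  2  5  4  5  3  1 26 25 26 19 11 10  1  8  2  2  3  3 93 61 34 -1 -2 -4]
 [82 74 66 59 51 39 32 26 13  7  7  3  5  1  2  4 19 28 28 19 13 14  3  1  1  7  0  5  4 93 62 31  4 -1]
 [73 66 60 50 42 37 21 19  9  7  5  4  4  5  4  5 23 25 23 19 17 12  5  4  6  3  6  0  1  1 93 55 19 -1]
 [70 66 56 47 36 32 20 16  1 -1  7  9  3  5  2  3  7 25 30 29 24 13  5  5  7  7  9  4  5  0 93 85 34  0]
 [71 60 56 45 39 29 19 12  3  2  5  0  3  1  1  1  1 21 24 27 23 14 14  5  3  4  1  7 10  4 92 92 41  2]
 [72 65 54 45 43 33 23 16  4  1  3  2  5  2  7  7  5 24 25 24 25 19 10  5  0  7  0  0  5  5  0 91 34  0]
 [74 68 58 49 45 32 26 17  9  3  4  4  6  8  6  9  8  3 26 24 28 24 13  2  4  4  2  4  3  2 92 58  5 -1]
 [74 70 60 57 50 42 34 29 18 10  4  4  5  3  5  6  6  3 23 26 20 20 13  8  4  3  8  6  5  5 91  0  0  1]
 [82 77 70 64 56 50 39 35 28 24 14  9  4  6  0  0  5  4 24 23 26 23 20  4  5  3  0  3  3 95 -2 -4 -5 -1]
 [86 84 77 68 62 59 46 46 39 32 29 21 15 11  3  6  0  6 21 23 22 26 23  7  7  8  4 35 91  2  3 -2  2 -1]
 [89 87 85 78 75 70 61 59 53 49 40 36 31 30 24 16 17 14 15 11  9 11 16 25 34 55 93 89  0 -3  0 -4 -2  0]
 [ 0  0 91 93 88 81 81 74 66 66 55 52 51 47 48 45 41 42 44 45 51 54 62 82 91 90  1  0  1 -2  2 -4 -4 -1]]
```

View pics/cup52.png

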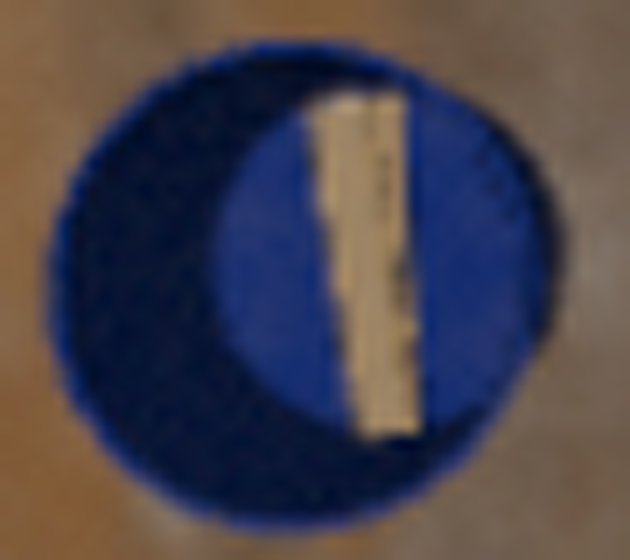

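The cup picture (the large cup's centre is around column 227, row 295 in the top image) shows both dowels in it. One lies across the other, with tops at about 13 and 25 mm. The compartment is empty, so the offcut comes out next.

>>> jog_arm(commands="0.001 0 -0.03 0 0 0; 0.001 0 -0.06 0 0 0; 0.001 0 -0.073 0 0 0; 0.001 0 -0.073 0 0 0")

```text
time: 67.95
eef_pos: [0.5399, -0.0016, 0.0925]
tcp_rot: [-0.045, 0.999, 0.0, -0.0]
contact_force: [-0.4, -0.4, -0.4]
opening: 0.525
```

>>> jog_arm(commands="0 0 0.001 0 0 0; 0 0 0.001 0 0 0; 0 0 0.001 0 0 0; 0 0 0.001 0 0 0", gripper=15, grip_force=70)

```text
time: 68.45
eef_pos: [0.5398, -0.0016, 0.0935]
tcp_rot: [-0.044, 0.999, 0.0, -0.0]
contact_force: [-0.1, 0.0, -0.7]
opening: 0.153
```

>>> jog_arm(commands="0 0 0 0 0 0; 0 0 0 0 0 0; 0 0 0 0 0 0; 0 0 -0.006 0 0 0; 0 0 -0.0105 0 0 0; 0 0 -0.0105 0 0 0", gripper=53)

```text
time: 69.2
eef_pos: [0.5391, -0.0015, 0.0818]
tcp_rot: [-0.044, 0.999, 0.0, -0.001]
contact_force: [0.0, -0.5, 0.0]
opening: 0.53
```

>>> jog_arm(commands="0 0 0 0 0 0; 0 0 0 0 0 0; 0 0 0 0 0 0; 0 0 0 0 0 0", gripper=15)

```text
time: 69.7
eef_pos: [0.5395, -0.0015, 0.0826]
tcp_rot: [-0.045, 0.999, 0.0, -0.0]
contact_force: [-1.3, -0.1, -0.6]
opening: 0.382
```

Gripped: the opening of 0.382 matches the 35 mm width. Next I push slightly along +x and lift.

>>> jog_arm(commands="0.002 0 0 0 0 0; 0.002 0 0 0 0 0; 0.002 0 0.02 0 0 0; 0.002 0 0.06 0 0 0; 0.002 0 0.11 0 0 0; 0.002 0 0.15 0 0 0; 0.002 0 0.15 0 0 0")

```text
time: 70.58
eef_pos: [0.5448, -0.0021, 0.2377]
tcp_rot: [-0.045, 0.999, -0.001, 0.005]
contact_force: [0.4, 0.6, -1.4]
opening: 0.382
```

```bash
python3 - <<'E'
from h import *
import cv2
s=vision.read_camera('side'); cv2.imwrite('pics/side53.png',s['frame'][:,:,::-1])
E
python3 prof.py; python3 down.py 0.595 0.29 0.2 90 0.595 0.29 0.03 90
```

```text
126 [(-155, 79), (-145, 90), (-135, 76), (-125, 76), (-115, 76), (-105, 80), (-95, 100), (-85, 110), (-75, 82), (-65, 76), (-55, 76), (-45, 76), (-35, 76), (-25, 76), (-15, 76), (-5, 76), (5, 76), (15, 76), (25, 76)]
136 [(-155, 77), (-145, 90), (-135, 77), (-125, 75), (-115, 76), (-105, 77), (-95, 99), (-85, 112), (-75, 0), (-65, 75), (-55, 76), (-45, 76), (-35, 76), (-25, 76), (-15, 76), (-5, 76), (5, 76), (15, 76), (25, 76)]
146 [(-155, 79), (-145, 89), (-135, 76), (-125, 76), (-115, 76), (-105, 78), (-95, 99), (-85, 112), (-75, 0), (-65, 0), (-55, 76), (-45, 76), (-35, 76), (-25, 76), (-15, 76), (-5, 76), (5, 76), (15, 76), (25, 76)]
0.0530 0.2917 -0.0325 -0.000 0.001 -0.089;  tgt [0.595 0.29  0.2  ] q [ 0.3   0.28  1.64  0.    1.22 -1.27] err 3e-10 w [0.59 0.29 0.45]
0.0530 0.2917 -0.2025 -0.000 0.001 -0.089;  tgt [0.595 0.29  0.03 ] q [ 0.3   0.48  1.72 -0.    0.94 -1.27] err 3e-14 w [0.6  0.29 0.28]
```

View pics/side53.png

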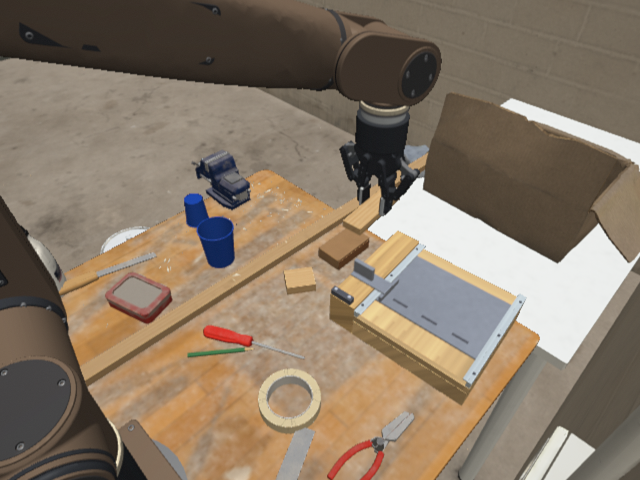

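>>> jog_arm(commands="0.01 0.04 0 0 0 -0.02; 0.02 0.09 0 0 0 -0.04; 0.03 0.14 0 0 0 -0.06; 0.04 0.19 0 0 0 -0.08; 0.05 0.24 0 0 0 -0.089; 0.056 0.28 0 0 0 -0.089; 0.056 0.2917 -0.05 0 0 -0.089; 0.056 0.2917 -0.1 0 0 -0.089; 0.056 0.2917 -0.15 0 0 -0.089; 0.056 0.2917 -0.18 0 0 -0.089; 0.056 0.2917 -0.18 0 0 -0.089; 0.056 0.2917 -0.18 0 0 -0.089")

```text
time: 72.18
eef_pos: [0.5981, 0.2902, 0.0529]
tcp_rot: [0.0, 1.0, 0.0, 0.0]
contact_force: [0.4, 0.2, 0.3]
opening: 0.379
```

```bash
python3 - <<'E'
from h import *
import cv2
s=vision.read_camera('side'); cv2.imwrite('pics/side54.png',cv2.resize(s['frame'][130:330,200:440,::-1],None,fx=3,fy=3))
for n in ('top','side'):
    c=vision.read_camera(n); P=cloud(c)
    for r in cut_out(n,'prop_mid')[:3]:
        p=P[r['pixels']]; print(n,round(r['conf'],2),np.round(np.median(p,0),3))
        if abs(np.median(p,0)[1]-0.29)<.04:
            for x0 in np.arange(.53,.68,.015):
                m=(p[:,0]>=x0)&(p[:,0]<x0+.015)
                if m.sum()>3: print(round(x0,3),np.round(np.percentile(p[m,2],[50,90])*1000,1),np.round(np.percentile(p[m,1],[5,95]),3),m.sum())
E
python3 prof.py
```

```text
top 0.63 [nan nan nan]
side 0.93 [nan nan nan]
126 [(-155, 78), (-145, 90), (-135, 100), (-125, 83), (-115, 81), (-105, 75), (-95, 76), (-85, 76), (-75, 76), (-65, 76), (-55, 76), (-45, 75), (-35, 76), (-25, 76), (-15, 76), (-5, 76), (5, 75), (15, 76), (25, 75)]
136 [(-155, 80), (-145, 90), (-135, 103), (-125, 112), (-115, 0), (-105, 76), (-95, 75), (-85, 76), (-75, 77), (-65, 76), (-55, 76), (-45, 76), (-35, 76), (-25, 76), (-15, 75), (-5, 76), (5, 75), (15, 76), (25, 76)]
146 [(-155, 77), (-145, 89), (-135, 101), (-125, 0), (-115, 0), (-105, 76), (-95, 75), (-85, 76), (-75, 75), (-65, 76), (-55, 76), (-45, 76), (-35, 76), (-25, 76), (-15, 76), (-5, 76), (5, 76), (15, 76), (25, 76)]
```

View pics/side54.png

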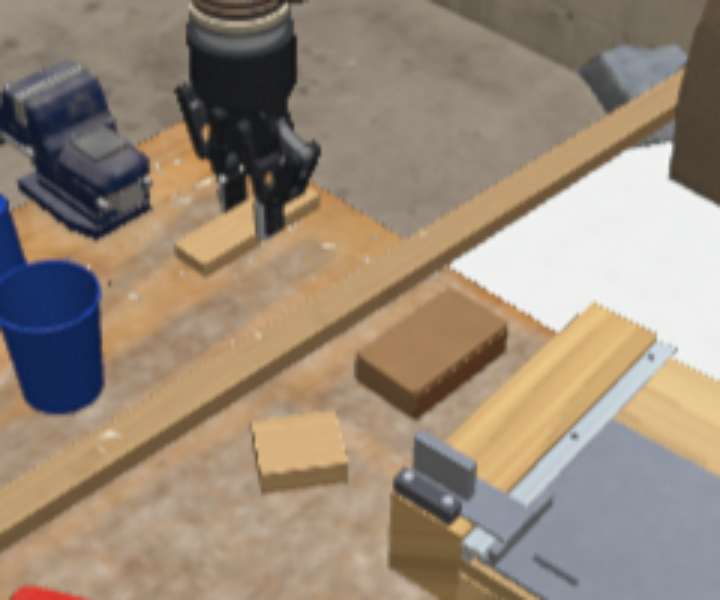

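```bash
cat > oc.py <<'E'
from h import *
for n in ('top','side'):
    c=vision.read_camera(n); P=cloud(c)
    for r in cut_out(n,'prop_mid')[:3]:
        p=P[r['pixels']]; p=p[np.isfinite(p).all(1)]; print(n,round(r['conf'],2),np.round(np.median(p,0),3),len(p))
        if abs(np.median(p,0)[1]-0.29)<.05:
            for x0 in np.arange(.53,.68,.015):
                m=(p[:,0]>=x0)&(p[:,0]<x0+.015)
                if m.sum()>3: print(round(x0,3),np.round(np.percentile(p[m,2],[10,50,90])*1000,1),np.round(np.percentile(p[m,1],[5,95]),3),m.sum())
E
python3 oc.py
```

```text
side 0.69 [0.57  0.284 0.062] 470
0.53 [50.9 60.3 63.2] [0.274 0.304] 91
0.545 [53.6 61.7 63.6] [0.273 0.305] 91
0.56 [54.  61.8 64. ] [0.274 0.307] 83
0.575 [55.1 62.1 63.8] [0.274 0.307] 81
0.59 [61.4 62.8 64.2] [0.284 0.308] 39
0.605 [-1.1 58.4 63.4] [0.274 0.371] 10
0.62 [51.  58.4 64.6] [0.273 0.281] 30
0.635 [52.3 61.3 64.5] [0.273 0.281] 35
0.65 [54.8 60.6 63.3] [0.274 0.282] 10
```

>>> jog_arm(commands="0 0 -0.02 0 0 0; 0 0 -0.04 0 0 0; 0 0 -0.045 0 0 0; 0 0 -0.0465 0 0 0; 0 0 -0.0465 0 0 0")

```text
time: 73.3
eef_pos: [0.5961, 0.2897, 0.0062]
tcp_rot: [-0.0, 1.0, -0.001, -0.003]
contact_force: [-6.0, -2.1, 9.4]
opening: 0.379
```

```bash
python3 oc.py
```

```text
side 0.89 [0.567 0.283 0.015] 478
0.53 [ 2.9 13.4 16.4] [0.273 0.305] 110
0.545 [ 4.3 14.7 16.8] [0.273 0.305] 87
0.56 [ 5.7 14.9 16.6] [0.273 0.305] 89
0.575 [ 7.3 15.1 16.8] [0.273 0.306] 79
0.59 [14.3 15.9 18.3] [0.287 0.308] 34
0.605 [11.8 15.3 55.8] [0.243 0.307] 10
0.62 [ 5.1 11.8 16.7] [0.272 0.278] 29
0.635 [ 3.4 12.3 16.1] [0.273 0.279] 33
0.65 [ 4.7 15.2 16.2] [0.277 0.283] 5
```

The offcut is on the bench: its top is at about 15 mm and the contact force is 9 N. I release it and lift away.

>>> jog_arm(commands="0 0 0.001 0 0 0; 0 0 0.001 0 0 0; 0 0 0.001 0 0 0; 0 0 0.001 0 0 0; 0 0 0.03 0 0 0; 0 0 0.08 0 0 0; 0 0 0.13 0 0 0; 0 0 0.18 0 0 0; 0 0 0.23 0 0 0; 0 0 0.28 0 0 0; 0 0 0.28 0 0 0", gripper=53)

```text
time: 74.88
eef_pos: [0.6, 0.2909, 0.2933]
tcp_rot: [-0.0, 1.0, 0.002, 0.005]
contact_force: [0.6, 0.3, 0.1]
opening: 0.532
```

```bash
python3 oc.py; python3 prof.py
python3 - <<'E'
from h import *
import cv2
for n in ('side','top'):
    s=vision.read_camera(n); cv2.imwrite(f'pics/{n}55.png',s['frame'][:,:,::-1])
E
python3 rim.py
```

```text
top 0.67 [0.599 0.282 0.015] 462
0.53 [ 8.8 14.  17.1] [0.272 0.283] 25
0.545 [11.4 14.  16.7] [0.272 0.285] 45
0.56 [12.7 14.6 16.5] [0.272 0.289] 48
0.575 [11.  14.5 17.1] [0.272 0.292] 72
0.59 [10.2 14.5 17.7] [0.272 0.296] 71
0.605 [10.9 14.5 17.2] [0.272 0.299] 90
0.62 [11.7 15.2 17.5] [0.272 0.303] 90
0.635 [12.5 14.4 17.7] [0.274 0.284] 21
side 0.79 [0.589 0.286 0.015] 648
0.53 [ 6.4 14.  16.9] [0.274 0.306] 95
0.545 [ 9.4 14.8 16.6] [0.273 0.307] 80
0.56 [11.  15.1 17.2] [0.273 0.306] 76
0.575 [ 7.9 14.7 16.6] [0.273 0.305] 78
0.59 [ 9.1 15.3 17.1] [0.274 0.305] 80
0.605 [ 9.3 15.4 17.4] [0.273 0.307] 75
0.62 [ 7.8 15.4 17.6] [0.273 0.306] 70
0.635 [ 6.3 15.  16.9] [0.273 0.306] 78
0.65 [ 8.9 14.4 17. ] [0.274 0.313] 16
side 0.47 [0.611 0.112 0.031] 1305
side 0.4 [0.412 0.288 0.062] 1554
126 [(-155, 77), (-145, 89), (-135, 100), (-125, 83), (-115, 78), (-105, 76), (-95, 76), (-85, 76), (-75, 75), (-65, 76), (-55, 76), (-45, 76), (-35, 76), (-25, 76), (-15, 76), (-5, 76), (5, 76), (15, 76), (25, 76)]
136 [(-155, 79), (-145, 89), (-135, 102), (-125, 112), (-115, 0), (-105, 76), (-95, 76), (-85, 76), (-75, 76), (-65, 76), (-55, 76), (-45, 76), (-35, 76), (-25, 75), (-15, 76), (-5, 76), (5, 76), (15, 76), (25, 76)]
146 [(-155, 78), (-145, 90), (-135, 101), (-125, 112), (-115, 0), (-105, 76), (-95, 76), (-85, 76), (-75, 76), (-65, 76), (-55, 76), (-45, 76), (-35, 76), (-25, 75), (-15, 76), (-5, 76), (5, 75), (15, 76), (25, 76)]
0.82 [198. 210.  29.  32.] [[0.428, 0.417, 0.004], [0.445, 0.428, 0.048], [0.47, 0.46, 0.069]]
rim slope [-0.     0.011] circle ((454.0541687011719, 441.782958984375), 22.842863082885742)
0.6 [215. 242.  37.  54.] [[0.379, 0.261, 0.006], [0.411, 0.287, 0.063], [0.449, 0.332, 0.093]]
rim slope [-0.017 -0.014] circle ((414.6341247558594, 296.9593505859375), 39.092342376708984)
```

View pics/side55.png

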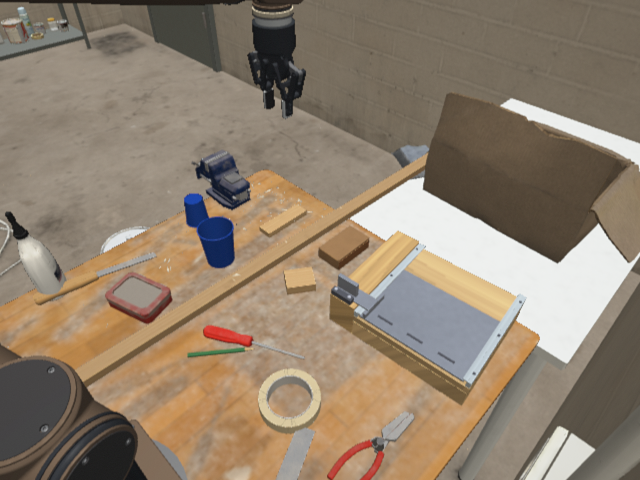

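View pics/top55.png

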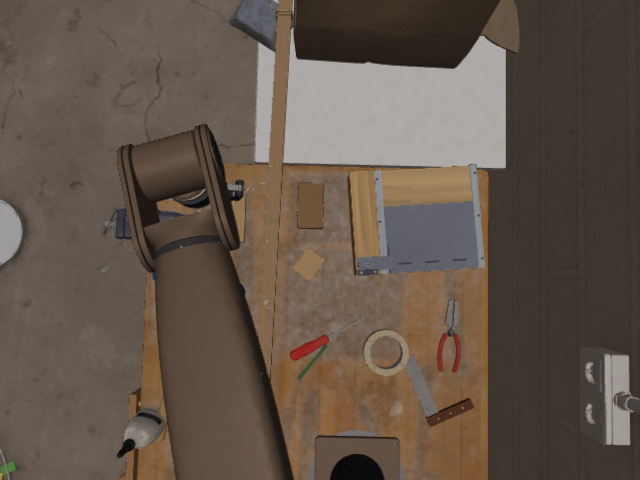

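The side picture shows the hatch shut: the push plate sits right behind the stop, around (350,275). The offcut lies flat at (283,220), the cup stands upright at (215,243), and the sanding block at (343,246) and stubby block at (299,279) are in place.

```bash
python3 -c "
from plant import ctrl
print(ctrl.sign_off())"
```

```text
the job is handed in; nothing more can be done
None
```

The job is done and handed in at about 75 s, in the order asked. The sanding block went flat on the bench, the hatch was propped with the offcut, and the large cup was turned mouth up. Both dowels present at the start (the other two were absent) then went into the cup, and the offcut came out and was laid flat.

**Last checks:**
- **Dowels and cup:** both dowels were seen in the cup, one across the other, just before I took out the offcut. The compartment was empty in both views. The cup's rim was level at the end.
- **Hatch:** fully shut, with the push plate right behind the stop.
- **Offcut:** flat on the bench at about (0.60, 0.29), with its top at 15 mm.
- **Other things:** the sanding block was flat, and the stubby block and tools lay where they were. The gripper was empty and clear of everything.

**What went wrong or disagreed:**
- **Force while propping:** at about 17 s I took a shift from the wrong reference. The wrist force then reached about 42 N through the held offcut, onto the lip at the foot of the hatch. I don't know whether that counts against the 40 N pressing limit.
- **Hatch position:** the lip made the offcut hold the hatch at about 0.12 m, not the stated 0.114.
- **Offcut removal:** my first grip closed just above the offcut without catching it, and the second held.

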